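# Refit the pump control's scale ring and D-bore knob, and hold it pressed

## Task

The pump control box has lost its scale ring and its knob. Slip the metal scale ring over the bare shaft so that it lies flat on the box, then turn the black pointer knob so that its flat matches the shaft's flat and push it all the way onto the shaft. Press knob and shaft down against the spring, to the bottom or near it, and finish while you are still holding them down, leaving the other things on the table where they are.

Things in the scene. Friction and masses are not known exactly. Their poses are not given: they have to be found in the camera images.
- ring_seat (a point): where the shaft leaves the flat top of the grey control box: on the shaft's axis, at the height of the box's top, 60 mm above the table. The box is fixed, 160 mm (x) by 170 mm (y), its top bare for 65 mm round the axis. z is up, x points from the box's front to its back. Its place and yaw differ each time
- shaft_top (a point): centre of the upper end of the upright brass D-shaft, 45 mm above the box's top when not pressed. Diameter 16 mm, one flat 3 mm from the axis all the way down; the top 8 mm taper to an 8 mm end. x points the way the flat faces (towards the robot, up to 0.9 rad to either side), z up. It turns only against stiff friction (0.3 N m): bring the knob ready turned
- shaft (a joint): how far the shaft is pushed down into the box, in m: 0 standing out, 0.008 at the bottom stop. A spring pushes back with 4 N at the start of the travel and 10 N at the bottom, and lifts the shaft again when let go
- knob_center (a point): loose black pointer knob standing on the table, bore down, 48 mm high; this point: on its axis, 24 mm above its underside. Round skirt 45 mm wide up to 26 mm; on it an upright grip bar 12 mm thick, 26 to 48 mm up, with parallel sides from 18 mm behind the axis to 12 mm ahead, then narrowing to a nose 24 mm ahead. x points along the bar to the nose, z up. About 60 g
- knob_bore (a point): blind end of the knob's bore, on its axis, 22 mm above its underside, axes as the knob's. The bore is a D open below: 18.4 mm in diameter, 22 mm deep, its flat 4.2 mm from the axis on the nose's side. So the nose must point the way the shaft's flat faces; fully home, this point lies on the shaft's upper end
- ring_center (a point): loose steel scale ring lying flat on the table, 48 mm outside diameter, 22 mm hole, 12 mm thick, with tick marks on its upper face; this point is the centre of its hole, half-way up (6 mm above its underside). It weighs about 60 g. Ring and knob lie one to the left and one to the right of the box; which is where differs each time
- loupe_1: small black stand loupe, 43 mm wide, 38 mm high, at the near edge, left of the box's front: to be left alone. Origin at the centre of its underside
- eraser_1: eraser in a sleeve, 55 x 25 x 14 mm, at the near edge, right of the box's front: to be left alone. Origin at the centre of its underside
- lead_weight: grey cloth-covered weight, 100 x 46 x 27 mm, left and behind: to be left alone. Origin at the centre of its underside
- jar: white jar with a red lid, 55 mm in diameter, 80 mm high, right and behind: to be left alone. Origin at the centre of its underside
- flat_brush: flat brush, 187 x 24 x 12 mm, at the left: to be left alone. Origin at the centre of its underside
- fine_tweezers: steel tweezers, 131 x 20 x 9 mm, at the right: to be left alone. Origin at the centre of its underside
Not all that is in view belongs to the job. What is meant by the part that bears ring_center is not turquoise, and is the larger of those in its own colour.

How it is judged:
On the way, in this order (a step that is already met when the one before it is completed fails the run):
1. the scale ring lies flat on the box, round the shaft (horizontal distance between ring_center and ring_seat below 0.006 m and z of ring_center in the frame of ring_seat below 0.009 m and angle between ring_center's own z axis and vertical below 0.12 rad), for 0.2 s.
2. the knob is fully home on the shaft, its flat on the shaft's flat (horizontal distance between knob_center and shaft_top below 0.003 m and z of shaft_top in the frame of knob_bore above -0.0025 m and angle between the x axis of knob_center and the x axis of shaft_top, either way round below 0.3 rad and angle between knob_center's own z axis and vertical below 0.12 rad), for 0.2 s.
At the end, for the whole second after the job is handed in: Ring flat on the box round the shaft (within 6 mm, at most 3 mm up); knob within 2.5 mm of the bottom of its bore on the shaft, flat to flat within 0.3 rad, upright; fingers on the knob with over 3 N and the shaft down by over 5 of its 8 mm through the last second (all of step 1 and all of step 2 and value of joint shaft above 0.005 m and contact force between the fingers and knob above 3 N); the arm keeps its last pose, push and grip.
It fails at once if a bystander is shoved or knocked over (distance of any of loupe_1, eraser_1, lead_weight, jar, flat_brush, fine_tweezers from where it was at the start of the episode above 0.03 m).
It also fails if it takes over 64 s, if anything falls off the work surface, if the arm or the gripper's body presses on something with over 40 N, if the wrist force passes 120 N, or if a joint passes its speed limit or range.

## Robot

A 7-joint arm with a two-finger parallel gripper is mounted at the origin on a cart in front of the work surface, level with it; the furniture and walls round the work are solid. World frame = base frame: x ahead of the robot, y to its left, z up, the work surface at z = 0. Lengths are in m, angles in rad, forces in N, time in s.
With the tool pointing down it reaches from about 0.425 to 0.925 m from the base axis. Payload 6.8 kg.
Tool frame: the origin (TCP) lies at the very end of the fingers, on their centre line; the grasp point (between the pads) lies 19 mm behind it; z points along the fingers, x is the direction in which the jaws open and shut, and the axes are right-handed (so a half turn about z gives the same grasp; the last joint's range is limited). The gripper opens to 85 mm and grips with 20 to 120 N. Pads are 22 mm wide; open, the fingers measure 114 mm over their backs; the gripper's body (76 mm by 85 mm) begins 54 mm behind the grasp point. The pads swing forward as they close: fully open they stand 13 mm farther back than shut.
Start: joints at [-1.27, 0.477, 0.022, 1.555, -0.011, 1.109, -0.083], TCP at [0.268, 0.619, 0.231] pointing down, gripper open.
Joint ranges: [-2.96, 2.96], [-0.34, 2.1], [-1.41, 1.46], [0.24, 2.44], [-1.37, 4.51], [0.17, 1.92], [-2.96, 2.96]. Speed limits (rad/s): [2.39, 2.39, 3.14, 3.14, 3.14, 3.14, 3.14].

## Interface

Orientations are given as a unit quaternion [w, x, y, z].
In Python, from station import bot gives the robot as it stands.
- The arm moves only by the shell command python3 -m creep 'ROWS' [FORCE]. ROWS is JSON, a list that holds one entry, the list of rows, each a list of 7 numbers: the shift along the tool's x, y, z in cm, then the turn, a rotation vector about the tool's x, y, z in rad, then the opening, from 0 (shut) to 1 (fully open). In form: [[[dx, dy, dz, wx, wy, wz, claw], ...]]. A call has 1 to 10 rows; each row is the pose to reach, as a shift and turn from the pose commanded when the call began, along the tool's axes at that moment; what a row does not reach only later rows make up. A row lasts 1/8 s, in which the tool goes at most 62.5 mm and 10.7 degrees, less where a joint would pass 70% of its speed; a pose out of reach is approached as far as the arm can. A call with a gripper value outside its range is refused whole. The fingers move at their own pace and stop on an object; FORCE is the grip in N (left out, the last holds). Time passes only in rows, so rows that repeat a pose let the fingers close. It gives the time, the measured TCP pose, the force and the opening at its end, in the units of the state.
- bot.get_obs(): the state, without advancing time (a new reading comes with each control period).
- bot.read_camera(name): name is "scene" or "top"; returns (picture, depth): 384x512x3 uint8, blue, green, red; 384x512 float32, m along the optical axis (not along the pixel's ray), 0 where there is no reading.
- bot.calibration(name): a dict with "mtx" (3x3 intrinsics, pixels), "rvec" (rotation vector, rad) and "tvec" (3), from world to camera coordinates, as OpenCV has them. Camera axes: x right, y down, z forward; pixel columns grow to the right and rows downward; lengths in m; the calibration is good to about 2 mm. A picture is of the moment at which its call begins. calibration takes no time and is no camera call.
- bot.hand_in(): hands the job in, once; it reports no verdict.
Trained networks look in the newest picture that a camera, given by its name, has taken for a name from the list of things; names that differ only in an ending like _2 or _b are one class to them, and where a whole thing is asked for, a point or a joint stands for the part that bears it (a point fixed in the world has none). Each returns a list of dicts, best first, with "p" (0 to 1); they miss things now and then, are a little off and sometimes report something else, mostly with a low value. They report only what shows in the picture. A call takes as long as a camera call. They do not tell look-alikes from the thing itself.
- bot.find_in(camera, label): "xy" ([column, row] in pixels, amid what is visible of it).
- bot.silhouettes(camera, label): "mask" (384x512 bool, what is visible of it) and "xy" ([column, row] in pixels, amid what is visible of it).
The state is a dict: "t": time; "q": joint angles; "joint_vel": joint speeds; "joint_torque": joint torques, N m; "eef_pos": TCP position; "tool_rot": TCP orientation; "contact_force": force on the tool from outside, world axes, zero at the start; "torque": the same for the moment, N m; "gripper_width": opening from 0.0 (shut) to 1.0 (fully open).
Only numpy, scipy, OpenCV 4.12 (cv2) and the standard library are available. Lean on these libraries where they do the work, as an engineer would, in place of code of your own. Each camera call takes 0.05 s, during which the arm holds its last target.

## Working session

There is one attempt and no reset: what is moved stays moved. The work goes in short steps, Python scripts to look and compute and a shell command to move; the robot and the scene stay as the last step left them, time stands still between calls to the robot, and variables do not carry over. Pictures are saved under pics/ and viewed, and the job is handed in when it is done.

```bash
ls; mkdir -p pics
cat > h.py <<'E'
import numpy as np, cv2, sys
from scipy.spatial.transform import Rotation as R
from station import bot
def cal(n):
    c=bot.calibration(n); K=np.array(c['mtx'],float); Rm=cv2.Rodrigues(np.array(c['rvec'],float))[0]; t=np.array(c['tvec'],float).ravel(); return K,Rm,t
def cloud(n,d):
    K,Rm,t=cal(n); v,u=np.indices(d.shape); x=(u-K[0,2])/K[0,0]*d; y=(v-K[1,2])/K[1,1]*d
    P=np.stack([x,y,d],-1); return (P-t)@Rm
def ray(n,uv,z):
    K,Rm,t=cal(n); r=Rm.T@np.linalg.solve(K,np.array([uv[0],uv[1],1.])); c=-Rm.T@t; return c+r*(z-c[2])/r[2]
def proj(n,p):
    K,Rm,t=cal(n); q=K@(Rm@np.array(p)+t); return q[:2]/q[2]
E
python3 - <<'E'
from h import *
for n in ('scene','top'):
    im,d=bot.read_camera(n); cv2.imwrite(f'pics/{n}0.png',im); np.save(f'{n}0.npy',d)
    K,Rm,t=cal(n); print(n,K[0,0],-Rm.T@t, Rm[2])
o=bot.get_obs(); print(o['t'],o['eef_pos'],o['tool_rot'],o['contact_force'],o['gripper_width'])
E
```

```text
pics
scene 358.95485539713985 [-0.16993468 -0.38286897  0.71969599] [ 0.7084796   0.39617655 -0.58403835]
top 439.93923928946265 [0.3887957  0.0406094  1.65195403] [ 0.11682676 -0.00530327 -0.99313815]
0.1 [0.26814265 0.61887992 0.23044371] [ 5.08792325e-04  8.35921314e-01  5.48848686e-01 -6.45421155e-04] [-0.01333888  0.30333334  0.09984886] 0.9989330033174804
```

View pics/scene0.png

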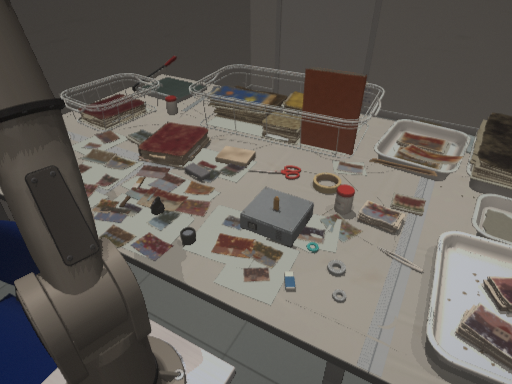

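View pics/top0.png

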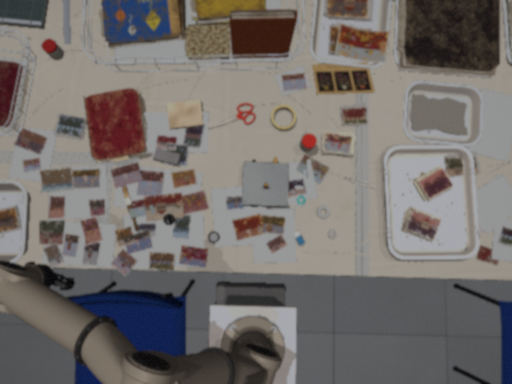

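The scene view shows the box at (278,215). To its right are grey rings at (336,268, larger) and (340,296, smaller), with a turquoise one at (313,247). The knob is at about (157,207), and the loupe is at (188,236).

```bash
cat > z.py <<'E'
import cv2,numpy as np
def up(a,x0,y0,x1,y1,s): return cv2.resize(np.clip(a[y0:y1,x0:x1].astype(float)*1.6,0,255).astype('uint8'),None,fx=s,fy=s,interpolation=cv2.INTER_CUBIC)
E
python3 - <<'E'
from h import *; from z import up
im=cv2.imread('pics/scene0.png'); cv2.imwrite('pics/s_box.png',up(im,230,180,360,310,6)[:600,:780]); cv2.imwrite('pics/s_knob.png',up(im,135,185,215,255,8))
im=cv2.imread('pics/top0.png'); cv2.imwrite('pics/t_all.png',up(im,150,140,350,270,4))
d={n:np.load(n+'0.npy') for n in('scene','top')}
for n in('scene','top'):
  P=cloud(n,d[n])
  for l in('knob_center','ring_center','shaft_top','ring_seat','loupe_1'):
    try: r=bot.silhouettes(n,l)
    except Exception as e: print(n,l,e); continue
    for k in r[:5]:
      m=k['mask']&(d[n]>0); p=P[m]
      print(n,l,round(k['p'],2),np.round(k['xy'],1),m.sum(),np.round(np.median(p,0),3),np.round(p.min(0),3),np.round(p.max(0),3)) if m.sum() else print(n,l,k['xy'])
E
```

```text
scene knob_center 0.5 [156.4 205.3] 188 [0.451 0.316 0.026] [0.436 0.301 0.004] [0.499 0.343 0.051]
scene ring_center 0.55 [335.2 265.7] 201 [ 0.498 -0.254  0.011] [ 0.478 -0.275 -0.   ] [ 0.523 -0.23   0.014]
scene ring_center 0.52 [335.6 293.5] 161 [ 0.419 -0.286  0.007] [ 0.404 -0.304 -0.003] [ 0.447 -0.269  0.011]
scene ring_center 0.46 [312.8 249.3] 120 [ 0.542 -0.169  0.007] [ 0.524 -0.186  0.   ] [ 0.565 -0.149  0.012]
scene ring_seat 0.76 [276.  217.7] 2807 [ 0.562 -0.045  0.059] [ 0.509 -0.118 -0.002] [0.754 0.052 0.106]
scene ring_seat 0.68 [274.5 201.3] 67 [ 0.584 -0.032  0.084] [ 0.58  -0.039  0.059] [ 0.608 -0.011  0.106]
scene loupe_1 0.58 [190.3 235.8] 248 [0.391 0.148 0.03 ] [ 0.375  0.13  -0.002] [0.417 0.189 0.04 ]
top knob_center 0.56 [169.8 221.8] 121 [0.456 0.322 0.028] [0.435 0.303 0.   ] [0.479 0.345 0.054]
top ring_center 0.44 [326.3 211.2] 91 [ 0.5   -0.249  0.012] [ 0.48  -0.271  0.002] [ 0.522 -0.229  0.02 ]
top ring_center 0.41 [298.3 197.3] 52 [ 0.546 -0.164  0.009] [ 0.53  -0.181  0.001] [ 0.561 -0.147  0.019]
top ring_seat 0.58 [268.2 187.2] 2077 [ 0.593 -0.027  0.06 ] [ 0.512 -0.112 -0.004] [0.697 0.058 0.109]
```

View pics/s_box.png

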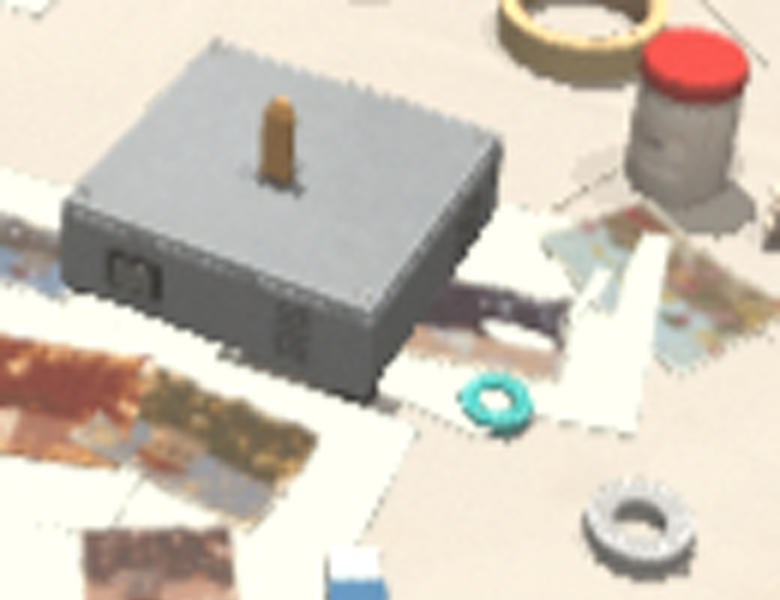

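View pics/s_knob.png

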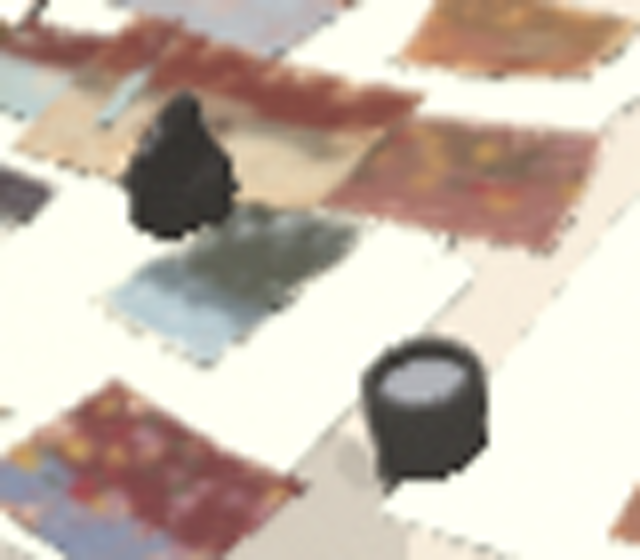

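View pics/t_all.png

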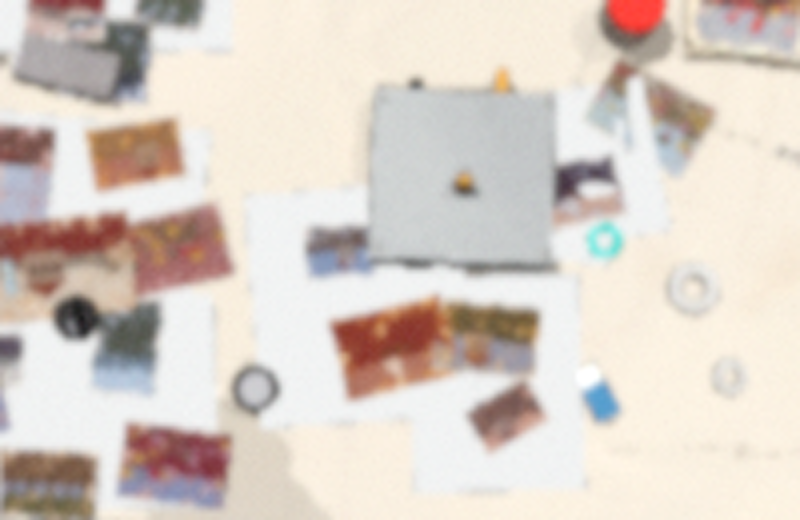

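```bash
cat > meas.py <<'E'
from h import *; from z import up
D={};I={}
for n in('scene','top'):
  ds=[];ims=[]
  for i in range(6):
    im,d=bot.read_camera(n); ds.append(np.where(d>0,d,np.nan)); ims.append(im.astype(float))
  ds=np.array(ds); D[n]=np.nan_to_num(np.nanmedian(ds,0)); I[n]=np.mean(ims,0); np.save(n+'A.npy',D[n]); np.save(n+'I.npy',I[n])
  print(n,'noise',np.nanmedian(np.nanstd(ds,0)))
  P=cloud(n,D[n]); ok=D[n]>0
  def box(x,y,r,z0,z1): return P[ok&(np.hypot(P[...,0]-x,P[...,1]-y)<r)&(P[...,2]>z0)&(P[...,2]<z1)]
  p=box(.585,-.03,.03,.067,.12); print('shaft',len(p),p.mean(0).round(4),p.min(0).round(4),p.max(0).round(4))
  p=box(.59,-.03,.12,.055,.064); print('boxtop',len(p),p.mean(0).round(4),np.round(cv2.minAreaRect((p[:,:2]*1000).astype('f4')),1) if 0 else cv2.minAreaRect((p[:,:2]*1000).astype('f4')))
  p=box(.5,-.25,.04,.007,.03); print('ring',len(p),p.mean(0).round(4), cv2.minEnclosingCircle((p[:,:2]*1000).astype('f4')))
  p=box(.455,.32,.04,.034,.06); q=p[:,:2]-p[:,:2].mean(0); w,V=np.linalg.eigh(q.T@q/len(q)); print('bar',len(p),p.mean(0).round(4),p[:,2].max(),np.sqrt(w),V[:,1])
  p=box(.455,.32,.04,.008,.06); print('knob',len(p),cv2.minEnclosingCircle((p[:,:2]*1000).astype('f4')))
E
python3 meas.py
python3 - <<'E'
from h import *;from z import up
a=np.load('sceneI.npy'); b=np.load('topI.npy')
A=up(a,140,190,175,220,11);B=up(b,155,205,185,237,11);C=up(a,262,190,292,222,11);E=up(b,253,172,283,202,11)
def pad(x): 
  o=np.zeros((352,385,3),'uint8');o[:x.shape[0],:x.shape[1]]=x[:352,:385];return o
cv2.imwrite('pics/z1.png',cv2.resize(np.vstack([np.hstack([pad(A),pad(B)]),np.hstack([pad(C),pad(E)])]),None,fx=.85,fy=.85))
E
```

```text
scene noise 0.0019734416
shaft 58 [ 0.5843 -0.0317  0.0869] [ 0.5823 -0.0389  0.0684] [ 0.5895 -0.0232  0.1054]
boxtop 1830 [ 0.5887 -0.0352  0.0598] ((596.0642700195312, -31.40052032470703), (166.82528686523438, 158.0283966064453), 89.50103759765625)
ring 178 [ 0.501  -0.2523  0.0113] ((503.1692199707031, -251.94105529785156), 24.048208236694336)
bar 61 [0.4556 0.3195 0.0437] 0.048926248907534386 [0.00308444 0.0125538 ] [-0.97146663 -0.23717627]
knob 219 ((456.4629821777344, 306.9236145019531), 34.81592559814453)
top noise 0.0034765974
shaft 17 [ 0.5854 -0.0269  0.0962] [ 0.5819 -0.0335  0.0673] [ 0.5909 -0.0198  0.1073]
boxtop 1904 [ 0.5945 -0.0275  0.0604] ((594.902099609375, -27.59984588623047), (167.9634246826172, 158.51962280273438), 89.34703063964844)
ring 108 [ 0.5025 -0.2479  0.0121] ((502.8819274902344, -248.3979949951172), 23.752986907958984)
bar 40 [0.4566 0.3248 0.0475] 0.05299887077773395 [0.00347837 0.01117308] [-0.96333329 -0.26830761]
knob 231 ((455.3117370605469, 319.7204284667969), 39.56772994995117)meas.py:7: RuntimeWarning: All-NaN slice encountered
  ds=np.array(ds); D[n]=np.nan_to_num(np.nanmedian(ds,0)); I[n]=np.mean(ims,0); np.save(n+'A.npy',D[n]); np.save(n+'I.npy',I[n])
  var = nanvar(a, axis=axis, dtype=dtype, out=out, ddof=ddof,
```

View pics/z1.png

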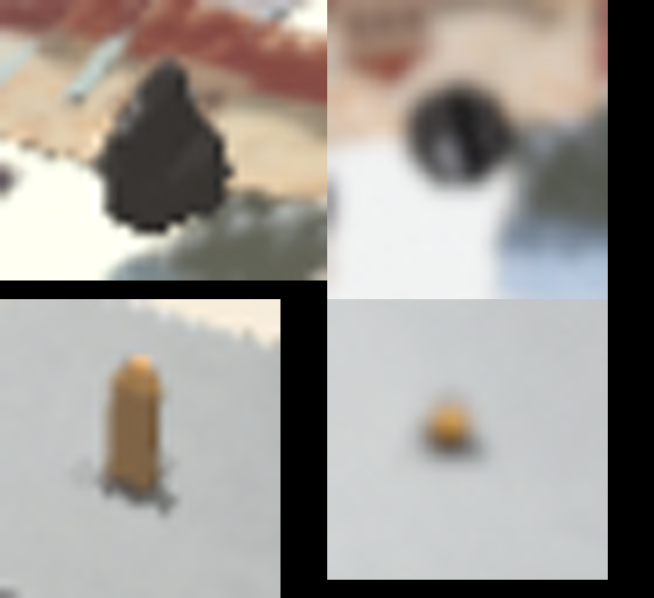

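```bash
cat > fit.py <<'E'
from h import *; from scipy.optimize import minimize
P=cloud('scene',np.load('sceneA.npy')); ok=np.load('sceneA.npy')>0
I=np.load('sceneI.npy')
m=ok&(np.hypot(P[...,0]-.585,P[...,1]+.03)<.02)&(P[...,2]>.064)&(P[...,2]<.096)
p=P[m]; 
A=np.c_[p[:,1]-p[:,1].mean(),p[:,2]-.08,np.ones(len(p))]
for k in range(3):
  s,_,_,_=np.linalg.lstsq(A,p[:,0],rcond=None); r=p[:,0]-A@s; print(len(p),s,r.std()); g=abs(r)<2.2*r.std(); p=p[g];A=A[g]
n=np.array([-1,s[0]]); print('plane dir',np.degrees(np.arctan2(n[1],n[0])))
for row in range(196,214):
  print(row,[(c,round(P[row,c,0]*1000),round(P[row,c,1]*1000),round(P[row,c,2]*1000),int(I[row,c].sum()/3)) for c in range(270,282) if m[row,c]])
E
python3 fit.py
cat > knobfit.py <<'E'
from h import *
from z import up
def model(x,y,a):
  out=[]
  t=np.linspace(0,2*np.pi,40)
  c,s=np.cos(a),np.sin(a)
  T=lambda L:[(x+c*u-s*v,y+s*u+c*v,z) for u,v,z in L]
  poly=[(-.018,-.006),(.012,-.006),(.024,-.001),(.024,.001),(.012,.006),(-.018,.006)]
  return [T([(.0225*np.cos(k),.0225*np.sin(k),z) for k in t]) for z in(0,.026)]+[T([(u,v,.048) for u,v in poly]),T([(u,v,.026) for u,v in poly])]
def mask(n,x,y,a,sh=16):
  mk=np.zeros((384,512),'uint8'); 
  M=model(x,y,a)
  for g in ([0,1],[2,3]):
    pts=np.array([proj(n,q) for k in g for q in M[k]],'f4'); h=cv2.convexHull(pts)
    cv2.fillPoly(mk,[(h*16).round().astype(int)],1,shift=4)
  return mk>0
E
cat > k1.py <<'E'
from knobfit import *
from scipy.optimize import minimize
for n,c in(('scene',(156,205)),('top',(170,221))):
  I=np.load(n+'I.npy').mean(-1)
  bot.read_camera(n)
  mk=bot.silhouettes(n,'knob_center')[0]['mask']
  # subpixel: render at 4x via shift -> compare with smooth masks
  def cost(v):
    K,Rm,t=cal(n); M=model(v[0],v[1],v[2]); S=4; big=np.zeros((60*S,60*S),'uint8'); o=np.array([c[0]-30,c[1]-30])
    for g in([0,1],[2,3]):
      pts=np.array([(proj(n,q)-o+.5)*S-.5 for k in g for q in M[k]],'f4'); cv2.fillPoly(big,[(cv2.convexHull(pts)*16).round().astype(int)],255,shift=4)
    sm=cv2.resize(big,(60,60),interpolation=cv2.INTER_AREA)/255.
    sub=mk[c[1]-30:c[1]+30,c[0]-30:c[0]+30]
    return np.abs(sm-sub).sum()
  for a0 in np.radians(np.arange(-180,180,15)):
    best=min((minimize(cost,[.457+dx,.322+dy,a0],method='Nelder-Mead',options=dict(initial_simplex=[[.457+dx,.322+dy,a0],[.461+dx,.322+dy,a0],[.457+dx,.326+dy,a0],[.457+dx,.322+dy,a0+.2]],maxiter=80)) for dx in(-.002,) for dy in(0,)),key=lambda r:r.fun)
    print(n,round(np.degrees(a0)),best.x.round(4),round(np.degrees(best.x[2])),round(best.fun,1))
E
python3 k1.py
```

```text
49 [-0.04327896 -0.01228304  0.58396706] 0.0008746737220843484
49 [-0.04327896 -0.01228304  0.58396706] 0.0008746737220843484
49 [-0.04327896 -0.01228304  0.58396706] 0.0008746737220843484
plane dir -177.52184495513373
196 []
197 []
198 []
199 [(274, 585, -25, 94, 74)]
200 [(274, 584, -26, 91, 71), (275, 585, -28, 92, 63), (276, 583, -32, 94, 64), (277, 583, -36, 96, 66), (278, 585, -38, 96, 65)]
201 [(274, 583, -26, 88, 68), (275, 583, -30, 90, 62), (276, 584, -32, 90, 61), (277, 583, -36, 92, 62), (278, 585, -38, 92, 59)]
202 [(274, 585, -26, 84, 66), (275, 582, -30, 87, 62), (276, 584, -32, 87, 62), (277, 583, -36, 88, 62), (278, 584, -39, 89, 59)]
203 [(274, 584, -26, 81, 67), (275, 584, -29, 81, 62), (276, 584, -32, 83, 62), (277, 583, -36, 85, 62), (278, 585, -38, 85, 59)]
204 [(273, 583, -24, 77, 95), (274, 584, -26, 77, 66), (275, 582, -30, 79, 62), (276, 584, -33, 79, 61), (277, 584, -36, 80, 62), (278, 584, -39, 82, 57)]
205 [(273, 584, -23, 72, 95), (274, 584, -26, 73, 67), (275, 583, -30, 75, 62), (276, 584, -33, 75, 62), (277, 582, -37, 78, 61), (278, 586, -38, 77, 57)]

[... 1314 characters left out ...]
callback, bounds=bounds,
                               **options)
    fxr = func(xr)
    fx = function(np.copy(x), *(wrapper_args + args))
  File "k1.py", line 11, in cost
    pts=np.array([(proj(n,q)-o+.5)*S-.5 for k in g for q in M[k]],'f4'); cv2.fillPoly(big,[(cv2.convexHull(pts)*16).round().astype(int)],255,shift=4)
                   ~~~~^^^^^
  File "h.py", line 12, in proj
    K,Rm,t=cal(n); q=K@(Rm@np.array(p)+t); return q[:2]/q[2]
           ~~~^^^
  File "h.py", line 5, in cal
    c=bot.calibration(n); K=np.array(c['mtx'],float); Rm=cv2.Rodrigues(np.array(c['rvec'],float))[0]; t=np.array(c['tvec'],float).ravel(); return K,Rm,t
ValueError: time passes only in moves, steps and waits
```

```bash
python3 - <<'E'
import re
s=open('h.py').read().replace("def cal(n):","import functools\n@functools.lru_cache(None)\ndef cal(n):"); open('h.py','w').write(s)
E
cat > dfit.py <<'E'
from h import *
from scipy.optimize import least_squares
P=cloud('scene',np.load('sceneA.npy')); ok=np.load('sceneA.npy')>0
m=ok&(np.hypot(P[...,0]-.585,P[...,1]+.03)<.02)&(P[...,2]>.064)&(P[...,2]<.0965)
v,u=np.nonzero(m); p=P[m]; K,Rm,t=cal('scene'); c=-Rm.T@t
dirs=(p-c); dirs/=np.linalg.norm(dirs,axis=1)[:,None]; rng=np.linalg.norm(p-c,axis=1)
def cast(x,y,f):
  o=c[:2]-[x,y]; d=dirs[:,:2]; a=(d**2).sum(1); b=d@o; cc=o@o-.008**2; disc=b*b-a*cc
  tt=np.where(disc>0,(-b-np.sqrt(np.maximum(disc,0)))/a,np.nan)
  n=np.array([np.cos(f),np.sin(f)]); tf=(.003-o@n)/(d@n)
  q=o+tf[:,None]*d; tangent=q@np.array([-n[1],n[0]])
  qc=o+tt[:,None]*d
  return np.where((qc@n)>.003,np.where(abs(tangent)<.0075,tf,np.nan),tt)
best=[]
for f in np.radians(np.arange(120,240,3)):
  def res(w):
    r=cast(w[0],w[1],f)-rng; return np.where(np.isnan(r),.006,r)
  b=min((least_squares(res,[.5865,y],loss='soft_l1',f_scale=.001,diff_step=1e-4) for y in(-.028,-.03,-.032,-.034)),key=lambda r:r.cost)
  best.append((b.cost*1e6,round(np.degrees(f)),b.x.round(4)))
for b in best: print(b)
E
python3 dfit.py; sed -i 's/range(6)/range(1)/' meas.py; python3 k1.py
```

```text
(np.float64(127.0580250661704), 120, array([ 0.5888, -0.0297]))
(np.float64(130.9799106410688), 123, array([ 0.5902, -0.0319]))
(np.float64(119.58044657228679), 126, array([ 0.5882, -0.03  ]))
(np.float64(118.25628311237077), 129, array([ 0.588, -0.03 ]))
(np.float64(130.6824949643992), 132, array([ 0.5886, -0.0298]))
(np.float64(134.36148684661575), 135, array([ 0.587 , -0.0298]))
(np.float64(123.17518245275431), 138, array([ 0.5869, -0.0299]))
(np.float64(114.75150066892819), 141, array([ 0.5868, -0.0299]))
(np.float64(107.21934712496318), 144, array([ 0.5867, -0.0301]))
(np.float64(96.93914824277932), 147, array([ 0.5868, -0.0303]))
(np.float64(85.82529030894742), 150, array([ 0.5868, -0.0303]))
(np.float64(76.36329931774262), 153, array([ 0.5868, -0.0303]))
(np.float64(68.26359002168404), 156, array([ 0.5868, -0.0303]))
(np.float64(57.42442661010579), 159, array([ 0.5862, -0.03  ]))
(np.float64(47.137302162148785), 162, array([ 0.5865, -0.0301]))
(np.float64(37.90045667843987), 165, array([ 0.5865, -0.0302]))
(np.float64(28.30191085084596), 168, array([ 0.5866, -0.0303]))
(np.flo
[... 2009 characters left out ...]
929] 51 76.8
scene 0 [0.4576 0.3225 0.5731] 33 84.3
scene 15 [0.4623 0.3232 0.5508] 32 82.5
scene 30 [0.4606 0.3223 0.4439] 25 83.9
scene 45 [0.4662 0.3281 0.8387] 48 77.2
scene 60 [0.4617 0.3265 0.7042] 40 80.2
scene 75 [0.4659 0.331  0.8407] 48 76.5
scene 90 [0.4648 0.3269 0.7338] 42 78.2
scene 105 [0.4659 0.3297 0.8675] 50 76.4
scene 120 [0.4676 0.3316 0.8375] 48 77.0
scene 135 [0.4571 0.3226 2.393 ] 137 106.9
scene 150 [0.4666 0.3296 3.9754] 228 76.0
scene 165 [0.4626 0.3238 3.9656] 227 79.0Traceback (most recent call last):
  File "k1.py", line 6, in <module>
    mk=bot.silhouettes(n,'knob_center')[0]['mask']
       ~~~~~~~~~~~~~~~~~~~~~~~~~~~~~~~~^^^
IndexError: list index out of range
```

```bash
cat > k2.py <<'E'
from knobfit import *
from scipy.optimize import minimize
ov=[]
for n,c in(('scene',(156,205)),('top',(170,221))):
  I=np.load(n+'I.npy').max(-1)
  sub=I[c[1]-20:c[1]+20,c[0]-20:c[0]+20]
  mk=(sub<48).astype('uint8'); nn,lab,st,ce=cv2.connectedComponentsWithStats(mk,connectivity=4); l=1+np.argmax(st[1:,4]); mk=lab==l
  print(n,st[l],ce[l])
  o=np.array([c[0]-20,c[1]-20])
  def ren(v):
    M=model(*v); S=4; big=np.zeros((40*S,40*S),'uint8')
    for g in([0,1],[2,3]):
      pts=np.array([(proj(n,q)-o+.5)*S-.5 for k in g for q in M[k]],'f4'); cv2.fillPoly(big,[(cv2.convexHull(pts)*16).round().astype(int)],255,shift=4)
    return cv2.resize(big,(40,40),interpolation=cv2.INTER_AREA)/255.
  cost=lambda v:np.abs(ren(v)-mk).sum()
  R_=[]
  for a0 in np.radians(np.arange(-180,180,10)):
    x0=[.457,.322]
    b=minimize(lambda w:cost([*w,a0]),x0,method='Nelder-Mead',options=dict(initial_simplex=[x0,[.461,.322],[.457,.326]],maxiter=60))
    R_.append((round(b.fun,1),round(np.degrees(a0)),b.x.round(4)))
  R_.sort(key=lambda r:r[0]); print(*R_[:10],sep='\n')
  vis=np.clip(np.load(n+'I.npy')[o[1]:o[1]+40,o[0]:o[0]+40]*2.5,0,255).astype('uint8'); ov.append(cv2.resize(vis,(400,400),interpolation=cv2.INTER_NEAREST))
  ov[-1][cv2.resize(mk.astype('uint8'),(400,400),interpolation=cv2.INTER_NEAREST)>0,2]//=1
cv2.imwrite('pics/kk.png',np.hstack(ov))
E
python3 k2.py
```

```text
scene [ 15  13  13  17 149] [21.27516779 21.85234899]
(np.float64(74.1), 40, array([0.4619, 0.3204]))
(np.float64(74.2), -140, array([0.4614, 0.3202]))
(np.float64(74.2), 50, array([0.4649, 0.3262]))
(np.float64(74.6), 30, array([0.4617, 0.3211]))
(np.float64(74.8), 60, array([0.4655, 0.3248]))
(np.float64(75.6), -130, array([0.4631, 0.3229]))
(np.float64(75.6), 70, array([0.4653, 0.3263]))
(np.float64(76.3), -150, array([0.4605, 0.3215]))
(np.float64(77.8), 20, array([0.4634, 0.3238]))
(np.float64(79.8), -160, array([0.4594, 0.3212]))
top [15 14 10  9 48] [19.39583333 17.5       ]
(np.float64(85.3), -160, array([0.463, 0.319]))
(np.float64(85.3), -140, array([0.4614, 0.3211]))
(np.float64(85.4), -80, array([0.4596, 0.3202]))
(np.float64(85.4), -40, array([0.462, 0.319]))
(np.float64(85.5), -130, array([0.4575, 0.3189]))
(np.float64(85.6), -170, array([0.4619, 0.3211]))
(np.float64(85.7), -120, array([0.457 , 0.3261]))
(np.float64(85.7), -50, array([0.46  , 0.3215]))
(np.float64(85.9), -150, array([0.4584, 0.323 ]))
(np.float64(85.9), -90, array([0.4561, 0.319 ]))
```

View pics/kk.png

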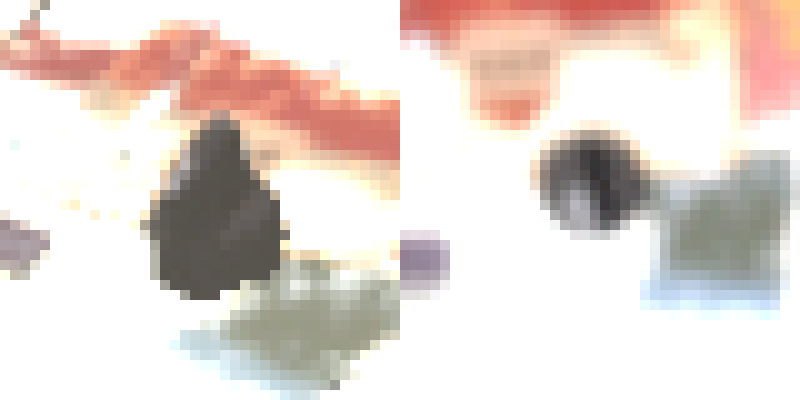

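```bash
cat > k3.py <<'E'
from knobfit import *
for n in('scene','top'): print(n,[proj(n,q).round(1) for q in [(.457,.322,0),(.457,.322,.048),(.4345,.322,0),(.4795,.322,0)]], mask(n,.457,.322,.26).sum())
def outline(n,v,o,S,img,col):
  M=model(*v)
  for k in range(4):
    pts=np.array([(proj(n,q)-o+.5)*S for q in M[k]]); cv2.polylines(img,[pts.round().astype(int).reshape(-1,1,2)],True,col,1)
rows=[]
for a in (14,194):
  r=[]
  for n,c,xy in(('scene',(156,205),(.457,.3195)),('top',(170,221),(.457,.324))):
    o=np.array([c[0]-15,c[1]-15]); v=np.clip(np.load(n+'I.npy')[o[1]:o[1]+30,o[0]:o[0]+30]*2.5,0,255).astype('uint8'); v=cv2.resize(v,(300,300),interpolation=cv2.INTER_NEAREST)
    outline(n,(*xy,np.radians(a)),o,10,v,(0,255,0)); r.append(v)
  rows.append(np.hstack(r))
cv2.imwrite('pics/k3.png',np.vstack(rows))
E
python3 k3.py
```

```text
scene [array([157.6, 211.8]), array([155.2, 199.8]), array([152.7, 215.7]), array([162.3, 208. ])] 257
top [array([170.2, 219.1]), array([168. , 218.5]), array([169.9, 225.1]), array([170.5, 213.1])] 155
```

View pics/k3.png

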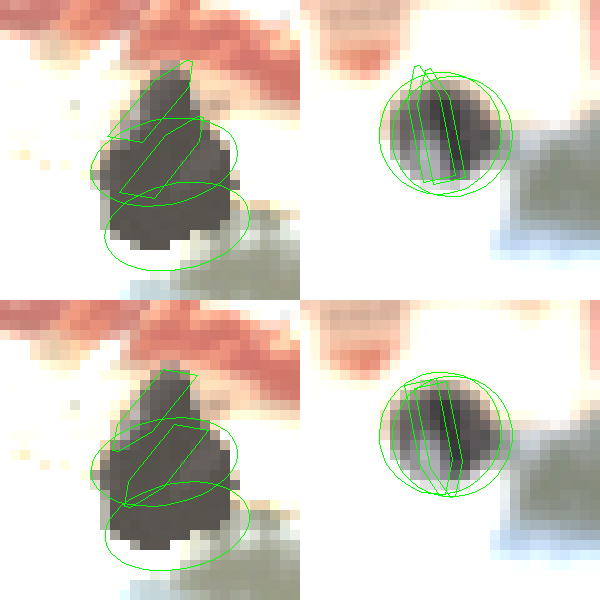

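```bash
cat > k4.py <<'E'
from knobfit import *
from scipy.optimize import minimize
n='scene';c=(156,205);o=np.array([c[0]-20,c[1]-20])
I=np.load(n+'I.npy').max(-1)[o[1]:o[1]+40,o[0]:o[0]+40]
np.set_printoptions(linewidth=200); print(I[10:33,11:34].astype(int))
for th in(60,75,90):
  mk=(I<th).astype('uint8'); nn,lab,st,ce=cv2.connectedComponentsWithStats(mk,connectivity=4); l=lab[22,20]; mk=lab==l
  mk[:, 29:]=0; mk[32:]=0
  print(th,mk.sum())
  def ren(v):
    M=model(*v[:3]); S=4; big=np.zeros((160,160),'uint8')
    for g in([0,1],[2,3]):
      pts=np.array([(proj(n,q)-o+.5)*S-.5 for k in g for q in M[k]],'f4'); h=cv2.convexHull(pts)
      cv2.fillPoly(big,[(h*16).round().astype(int)],255,shift=4)
    if v[3]>0: big=cv2.erode(big,cv2.getStructuringElement(cv2.MORPH_ELLIPSE,(v[3],v[3])))
    return cv2.resize(big,(40,40),interpolation=cv2.INTER_AREA)/255.
  for er in(0,3,5):
   out=[]
   for a0 in np.radians(np.arange(-180,180,10)):
    f=lambda w:np.abs(ren([*w,a0,er])-mk).sum()
    b=min((minimize(f,x0,method='Nelder-Mead',options=dict(initial_simplex=[x0,[x0[0]+.004,x0[1]],[x0[0],x0[1]+.004]],maxiter=50)) for x0 in([.455,.318],[.462,.324])),key=lambda r:r.fun)
    out.append((round(float(b.fun),1),round(np.degrees(a0)),b.x.round(4).tolist()))
   out.sort(key=lambda r:r[0]); print(er,out[:7])
E
python3 k4.py
```

```text
[[ 97 101 106 116 124 112  94  87  87  90  93  94  90  90  93  95  95  89  85  86  91  97  96]
 [106 107 115 126 114  98  92  91  92  97  77  73  98 100  99  95  90  85  85  84  84  85  86]
 [122 119 125 129 101 111 109 102 102  71  51  48  64 102 106 104 100  94  90  86  85  85  83]
 [128 125 129 118 124 132 126 113  75  45  40  38  35  94 106 106 106 104 101  96  88  85  83]
 [127 129 121 130 136 133 123  89  49  40  39  36  33  83  98  96  96 101 102  99  90  86  84]
 [109  92 126 136 131 120 110  75  46  40  36  34  34  61  84  79  85 100 102  98  94  91  90]
 [124 121 136 135 127 115  75  76  48  38  34  34  34  40  87  89 101 113 112 107 103 101  99]
 [137 137 138 137 137  92  66  57  41  35  35  34  34  35  59 106 123 130 131 129 126 122 117]
 [139 139 141 139 140  89  68  43  35  34  34  34  35  34  37  70 129 139 140 140 139 137 134]
 [142 142 146 150  98  59  47  37  35  35  34  34  34  35  39  40  78 134 141 141 140 138 137]
 [140 141 145 149  71  37  34  34  35  34  35  33  34  39  40  41  37 130 139 136 136 138 138]
 [120 137 146 106  53  37  35  34  34  34  35  35  38  
[... 2372 characters left out ...]
, 0.3234]), (44.3, -180, [0.461, 0.3258])]
90 209
0 [(51.6, -160, [0.4603, 0.3219]), (52.3, -150, [0.463, 0.3251]), (52.5, 20, [0.46, 0.3222]), (54.3, -170, [0.4613, 0.3228]), (55.3, 30, [0.4643, 0.3248]), (56.2, -140, [0.4648, 0.3264]), (56.3, 10, [0.4583, 0.3205])]
3 [(45.1, -160, [0.4618, 0.3244]), (46.3, -170, [0.4614, 0.325]), (46.3, -150, [0.463, 0.3251]), (47.1, 20, [0.462, 0.324]), (48.8, 10, [0.4615, 0.3253]), (50.0, -180, [0.462, 0.3256]), (50.0, 30, [0.4636, 0.326])]
5 [(39.2, -160, [0.4624, 0.3257]), (39.7, -170, [0.4615, 0.3251]), (41.3, 20, [0.4628, 0.3254]), (41.6, 10, [0.4624, 0.326]), (42.4, -150, [0.4628, 0.325]), (43.5, -180, [0.4625, 0.326]), (46.4, 30, [0.4627, 0.3253])]
```

```bash
cat > go.py <<'E'
import sys; from h import *
# args: x y z yaw(deg of tool x)  -> shift cm in tool axes, rotvec
def go(x,y,z,yaw):
  o=bot.get_obs(); q=o['tool_rot']; T=R.from_quat([q[1],q[2],q[3],q[0]])
  d=T.inv().apply(np.array([x,y,z])-o['eef_pos'])*100
  a=np.radians(yaw); G=R.from_matrix(np.array([[np.cos(a),np.sin(a),0],[np.sin(a),-np.cos(a),0],[0,0,-1.]]).copy())
  w=(T.inv()*G).as_rotvec()
  xx=T.as_matrix()[:,0]
  print('t',round(o['t'],2),'pos',np.round(o['eef_pos'],4),'yaw',round(np.degrees(np.arctan2(xx[1],xx[0])),1),'zax',T.as_matrix()[:,2].round(3),'F',np.round(o['contact_force'],1),'q',np.round(o['q'],2),'w',round(o['gripper_width'],3))
  print('shift cm',np.round(d,2),'rot',np.round(w,3))
if __name__=='__main__': go(*map(float,sys.argv[1:]))
E
python3 go.py .45 .2 .23 0; python3 go.py .503 -.25 .2 -45
```

```text
t 1.5 pos [0.2683 0.6194 0.2313] yaw 66.6 zax [-0.  0. -1.] F [0.4 0.4 0.5] q [-1.27  0.48  0.02  1.56 -0.01  1.11 -0.08] w 1.0
shift cm [-31.26  33.34   0.13] rot [-0.     0.     1.162]
t 1.5 pos [0.2683 0.6194 0.2313] yaw 66.6 zax [-0.  0. -1.] F [0.4 0.4 0.5] q [-1.27  0.48  0.02  1.56 -0.01  1.11 -0.08] w 1.0
shift cm [-70.45  56.1    3.13] rot [-0.     0.     1.947]
```

```bash
python3 -m creep '[[[-5,5,0,0,0,0.15,0.65],[-9,9.5,0,0,0,0.3,0.65],[-13,14,0,0,0,0.45,0.65],[-17,18.5,0,0,0,0.6,0.65],[-21,23,0,0,0,0.75,0.65],[-25,27,0,0,0,0.9,0.65],[-28.5,30.5,0,0,0,1.05,0.65],[-31.3,33.3,0,0,0,1.16,0.65]]]' 20; python3 go.py .503 -.25 .1 -45
```

```text
t: 2.5
eef_pos: [0.4502, 0.1977, 0.2317]
tool_rot: [-0.0, 1.0, -0.002, 0.0]
contact_force: [-0.1, 0.4, 0.7]
gripper_width: 0.652
t 2.5 pos [0.4502 0.1977 0.2317] yaw -0.2 zax [ 0.001  0.001 -1.   ] F [-0.1  0.4  0.7] q [-0.89  0.17  0.4   2.01 -0.08  0.98 -0.46] w 0.652
shift cm [ 5.44 44.75 13.15] rot [-0.001 -0.     0.782]
```

```bash
python3 -m creep '[[[0.5,5.5,0,0,0,0.1,0.65],[1.5,11,0,0,0,0.2,0.65],[2,16.5,0,0,0,0.3,0.65],[2.7,22,0,0,0,0.4,0.65],[3.3,27.5,0,0,0,0.5,0.65],[4,33,0,0,0,0.6,0.65],[4.7,38,2,0,0,0.7,0.65],[5.2,42,6,0,0,0.78,0.65],[5.4,44.7,10,0,0,0.78,0.65],[5.4,44.7,13,0,0,0.78,0.65]]]' 20; python3 go.py .503 -.25 .05 -45
python3 - <<'E'
from h import *; from z import up
im,d=bot.read_camera('scene'); cv2.imwrite('pics/r1.png',up(im,270,180,400,310,5)[:600,:780])
im,d=bot.read_camera('top'); cv2.imwrite('pics/r1t.png',up(im,280,160,360,240,7)[:600,:780])
E
```

```text
t: 3.75
eef_pos: [0.5036, -0.2498, 0.0998]
tool_rot: [0.001, 0.925, -0.381, -0.0]
contact_force: [-0.1, 0.1, -0.1]
gripper_width: 0.652
t 3.75 pos [ 0.5036 -0.2498  0.0998] yaw -44.8 zax [-0.001 -0.001 -1.   ] F [-0.1  0.1 -0.1] q [-0.14  0.53  0.64  1.97 -0.45  0.78 -0.02] w 0.652
shift cm [-0.03  0.05  4.98] rot [ 0.002 -0.     0.004]
```

View pics/r1.png

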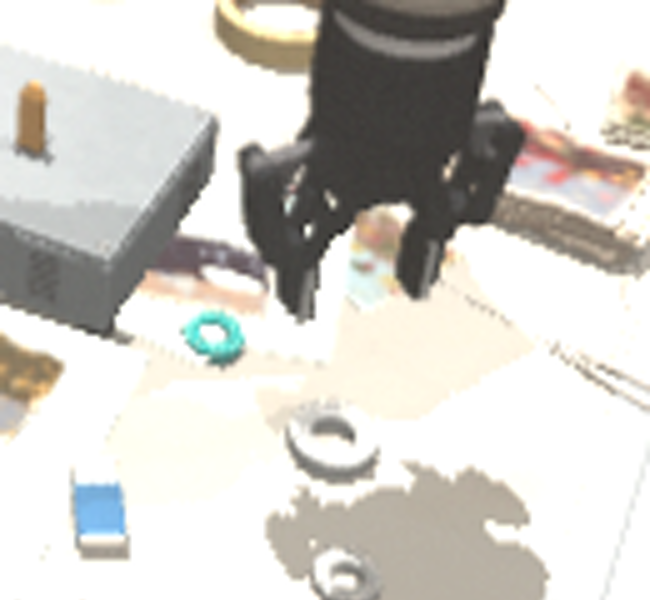

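Run:
```python
from h import *
c=np.array([.5036,-.2498,.104]);x=np.array([np.cos(np.radians(-44.8)),np.sin(np.radians(-44.8)),0])
for s in(-1,0,1): print(proj('scene',c+s*x*.0335), proj('top',c+s*x*.0335))
for p in ((.5032,-.2519,.012),(.503,-.248,.012)): print(proj('scene',p))
d=np.load('sceneA.npy')
```

```text
[328.06446645 242.20659109] [321.29255896 215.67680092]
[340.44224336 239.60649498] [328.03267581 209.12964267]
[352.61332958 237.04981666] [334.74763638 202.60692052]
[336.27715537 265.69512666]
[334.82355961 265.20115933]
```

View pics/r1t.png

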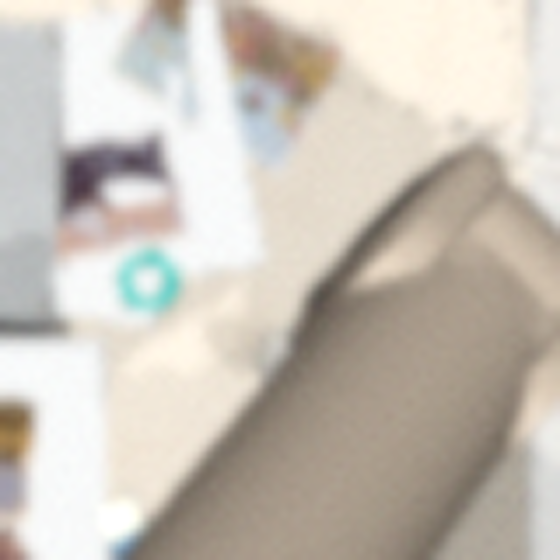

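```bash
python3 go.py .503 -.2487 .001 -45
```

```text
t 3.85 pos [ 0.5022 -0.2465  0.0985] yaw -44.6 zax [-0.006  0.002 -1.   ] F [-0.5  0.9 -0.9] q [-0.14  0.53  0.64  1.98 -0.45  0.78 -0.02] w 0.65
shift cm [0.25 0.07 9.75] rot [0.003 0.005 0.007]
```

```bash
python3 -m creep '[[[-0.1,0,4,0,0,0,0.72],[-0.13,-0.05,7.5,0,0,0,0.72],[-0.13,-0.05,9.2,0,0,0,0.72],[-0.13,-0.05,9.85,0,0,0,0.72],[-0.13,-0.05,9.85,0,0,0,0.72]]]' 40; python3 go.py .503 -.2487 .001 -45
```

```text
t: 4.47
eef_pos: [0.5044, -0.2461, 0.0036]
tool_rot: [-0.0, 0.925, -0.379, 0.001]
contact_force: [-0.3, 0.1, 1.0]
gripper_width: 0.719
t 4.47 pos [ 0.5044 -0.2461  0.0036] yaw -44.6 zax [ 0.001 -0.    -1.   ] F [-0.3  0.1  1. ] q [-0.04  0.67  0.51  2.01 -0.57  0.6   0.08] w 0.719
shift cm [0.08 0.28 0.26] rot [-0.001 -0.001  0.007]
```

```bash
cat > rd.py <<'E'
from h import *
P=[];F=[]
for i in range(4):
  bot.read_camera('scene'); o=bot.get_obs(); P.append(o['eef_pos']); F.append(o['contact_force'])
P=np.array(P); print(P.round(4).tolist()); print('mean',P.mean(0).round(4),'F',np.mean(F,0).round(1),'w',o['gripper_width'],'t',o['t'])
E
python3 rd.py
```

```text
[[0.5046, -0.2462, 0.0039], [0.5046, -0.2462, 0.0039], [0.5045, -0.2461, 0.0039], [0.5044, -0.246, 0.0037]]
mean [ 0.5045 -0.2461  0.0039] F [-0.2 -0.   0.2] w 0.72250503417518 t 4.675
```

Run:
```python
from h import *; from z import up
im,d=bot.read_camera('scene'); v=up(im,310,235,370,295,10)
a=np.radians(-44.6);x=np.array([np.cos(a),np.sin(a),0])
for p in (np.array([.5045,-.2461,.0039]),):
  for s in(-.0305,0,.0305):
    q=(proj('scene',p+s*x)-[310,235]+.5)*10; cv2.circle(v,tuple(q.round().astype(int).tolist()),4,(0,0,255),-1)
for y,c in((-.2487,(0,255,0)),(-.252,(255,0,0))):
  pts=[((proj('scene',(.503+.024*np.cos(k),y+.024*np.sin(k),.012))-[310,235]+.5)*10).round().astype(int) for k in np.linspace(0,6.28,40)]; cv2.polylines(v,[np.array(pts).reshape(-1,1,2)],True,c,1)
cv2.imwrite('pics/r2.png',v)
```

```text
(no output)
```

View pics/r2.png

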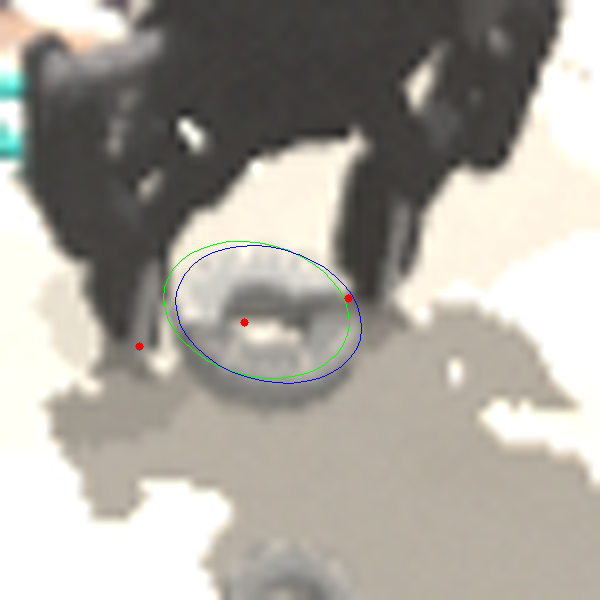

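```bash
python3 -m creep '[[[0.1,0.1,0.15,0,0,0,0.72],[0.1,0.2,0.27,0,0,0,0.72],[0.1,0.2,0.27,0,0,0,0.5],[0.1,0.2,0.27,0,0,0,0.45],[0.1,0.2,0.27,0,0,0,0.4],[0.1,0.2,0.27,0,0,0,0.4],[0.1,0.2,0.27,0,0,0,0.4]]]' 40; python3 rd.py
```

```text
t: 5.6
eef_pos: [0.503, -0.2482, 0.0005]
tool_rot: [-0.0, 0.925, -0.38, 0.0]
contact_force: [-1.3, -0.1, 6.8]
gripper_width: 0.54
[[0.503, -0.2482, 0.0005], [0.503, -0.2483, 0.0006], [0.503, -0.2482, 0.0006], [0.503, -0.2482, 0.0006]]
mean [ 0.503  -0.2482  0.0006] F [-1.7  0.5  5.9] w 0.539014749936024 t 5.8
```

```bash
python3 -m creep '[[[0,0,-1,0,0,0,0.4],[0,0,-5,0,0,0,0.4],[0,0,-10,0,0,0,0.4],[0,0,-14,0,0,0,0.4],[0,0,-16,0,0,0,0.4],[0,0,-16,0,0,0,0.4],[0,0,-16,0,0,0,0.4]]]' 40; python3 go.py .586 -.0267 .16 -45
python3 - <<'E'
from h import *; from z import up
im,d=bot.read_camera('scene'); cv2.imwrite('pics/r3.png',up(im,310,170,390,240,8)); P=cloud('scene',d)
o=bot.get_obs();e=o['eef_pos'];m=(d>0)&(np.linalg.norm(P[...,:2]-e[:2],axis=-1)<.03)&(P[...,2]<e[2]+.02)&(P[...,2]>.05); print(P[m].mean(0),P[m].min(0),P[m].max(0))
E
```

```text
t: 6.68
eef_pos: [0.5025, -0.2474, 0.1593]
tool_rot: [-0.0, 0.925, -0.379, -0.001]
contact_force: [1.1, 0.4, -1.6]
gripper_width: 0.54
t 6.67 pos [ 0.5025 -0.2474  0.1593] yaw -44.6 zax [-0.001  0.001 -1.   ] F [ 1.1  0.4 -1.6] q [-0.2   0.45  0.71  1.94 -0.37  0.89 -0.07] w 0.54
shift cm [ -9.53 -21.58  -0.07] rot [0.    0.001 0.008]
[ 0.49825915 -0.25296793  0.16867506] [ 0.4755684  -0.27385578  0.15719712] [ 0.52786326 -0.22993601  0.17867805]
```

View pics/r3.png

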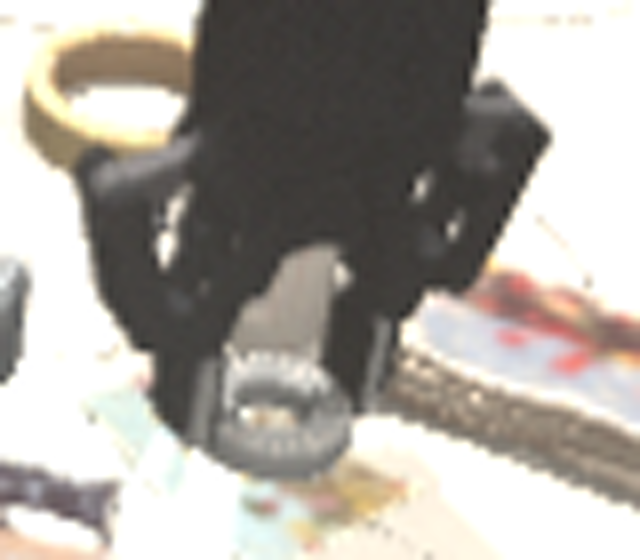

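Run:
```python
from h import *
im,d=bot.read_camera('scene'); P=cloud('scene',d); I=im.max(-1).astype(int)
for r in bot.silhouettes('scene','ring_center')[:4]: 
  m=r['mask']; v,u=np.nonzero(m); p=P[m&(d>0)]; print(round(r['p'],2),r['xy'],u.min(),u.max(),v.min(),v.max(),p.mean(0).round(4))
# ring overlay search: project ring outline (r 24, top z) fit ellipse
o=bot.get_obs(); e=o['eef_pos']; print(e)
v=cv2.resize(np.clip(im[205:235,325:365]*1.6,0,255).astype('uint8'),None,fx=15,fy=15,interpolation=cv2.INTER_CUBIC)
a=np.radians(-44.6);ty=np.array([np.sin(a),-np.cos(a),0])
for off,c in((0,(0,255,0)),(.004,(0,0,255)),(.008,(255,0,0))):
 for rad in(.024,.011):
  ctr=e+np.array([0.0,-.004,0])+ty*off
  pts=[((proj('scene',ctr+np.array([rad*np.cos(k),rad*np.sin(k),.0105]))-[325,205]+.5)*15).round().astype(int) for k in np.linspace(0,6.28,40)]; cv2.polylines(v,[np.array(pts).reshape(-1,1,2)],True,c,1)
cv2.imwrite('pics/r4.png',v)
```

```text
0.76 [347.2, 221.9] 336 354 214 230 [ 0.5188 -0.2491  0.1496]
0.5 [310.3, 249.5] 306 318 242 252 [ 0.5433 -0.1678  0.0071]
[ 0.50234731 -0.24761391  0.15895054]
```

View pics/r4.png

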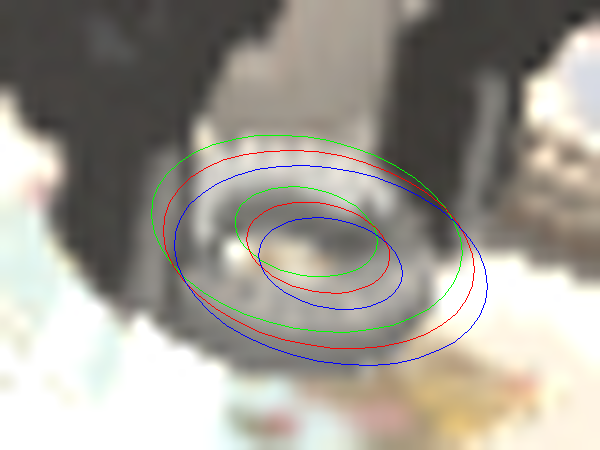

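```bash
python3 go.py .586 -.0267 .14 -45; python3 -m creep '[[[-2,-4.5,0,0,0,0,0.4],[-4.3,-9.5,0,0,0,0,0.4],[-6.5,-14.5,0,0,0,0,0.4],[-8.5,-19,0,0,0,0,0.4],[-9.5,-21.5,0,0,0,0,0.4],[-9.5,-21.5,0.5,0,0,0,0.4],[-9.5,-21.5,1,0,0,0,0.4],[-9.5,-21.5,1,0,0,0,0.4],[-9.5,-21.5,1,0,0,0,0.4]]]' 40; python3 rd.py;  python3 go.py .586 -.0267 .14 -45
```

```text
t 6.83 pos [ 0.5023 -0.2476  0.159 ] yaw -44.6 zax [-0.002  0.    -1.   ] F [ 0.7 -0.1 -0.6] q [-0.2   0.45  0.71  1.94 -0.37  0.89 -0.07] w 0.543
shift cm [ -9.54 -21.61   1.89] rot [0.001 0.002 0.007]
t: 7.95
eef_pos: [0.586, -0.0293, 0.1501]
tool_rot: [0.0, 0.925, -0.38, -0.0]
contact_force: [-0.9, 0.5, -1.4]
gripper_width: 0.539
[[0.5861, -0.0291, 0.1502], [0.5863, -0.0288, 0.1503], [0.5863, -0.0286, 0.1503], [0.5864, -0.0284, 0.1503]]
mean [ 0.5863 -0.0287  0.1503] F [ 0.2 -0.  -0.5] w 0.5371341700257212 t 8.15
t 8.15 pos [ 0.5864 -0.0284  0.1503] yaw -44.6 zax [ 0.  0. -1.] F [ 0.6 -0.4 -0.3] q [-0.56  0.5   0.68  1.88 -0.4   0.9  -0.47] w 0.537
shift cm [-0.15 -0.1   1.03] rot [-0.    -0.     0.007]
```

```bash
cat > ov.py <<'E'
from h import *
im,d=bot.read_camera('scene'); o=bot.get_obs(); e=o['eef_pos']
b=np.array([0,-.004,0]); o0=(258,165); S=12
v=cv2.resize(np.clip(im[o0[1]:o0[1]+50,o0[0]:o0[0]+45]*1.7,0,255).astype('uint8'),None,fx=S,fy=S,interpolation=cv2.INTER_CUBIC)
def ell(c,r,col):
  pts=[((proj('scene',c+np.array([r*np.cos(k),r*np.sin(k),0]))-o0+.5)*S).round().astype(int) for k in np.linspace(0,6.28,40)]; cv2.polylines(v,[np.array(pts).reshape(-1,1,2)],True,col,1)
ell(e+b+[0,0,.0115],.024,(0,255,0)); ell(e+b+[0,0,.0115],.011,(0,255,0)); ell(e+b,.024,(0,255,255))
s=np.array([.5867,-.0305,0])
ell(s+[0,0,.105],.004,(0,0,255)); ell(s+[0,0,.097],.008,(0,0,255)); ell(s+[0,0,.06],.008,(0,0,255))
cv2.imwrite(sys.argv[1],v)
E
python3 ov.py pics/o1.png
```

```text
(no output)
```

View pics/o1.png

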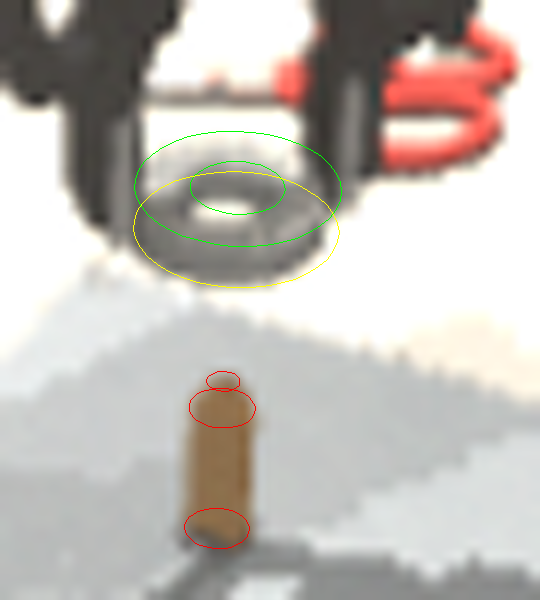

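```bash
python3 -m creep '[[[0,-0.1,2,0,0,0,0.4],[0,-0.1,4,0,0,0,0.4],[0,-0.1,5,0,0,0,0.4],[0,-0.1,5.5,0,0,0,0.4],[0,-0.1,5.5,0,0,0,0.4]]]' 40; python3 rd.py; python3 ov.py pics/o2.png
```

```text
t: 8.82
eef_pos: [0.5869, -0.0276, 0.0948]
tool_rot: [0.0, 0.925, -0.379, -0.0]
contact_force: [0.5, -0.2, -0.9]
gripper_width: 0.539
[[0.5872, -0.0275, 0.0952], [0.5874, -0.0275, 0.0955], [0.5875, -0.0275, 0.0956], [0.5874, -0.0274, 0.0956]]
mean [ 0.5874 -0.0275  0.0955] F [-0.2  0.1 -0.2] w 0.5403635133752754 t 9.025
```

View pics/o2.png

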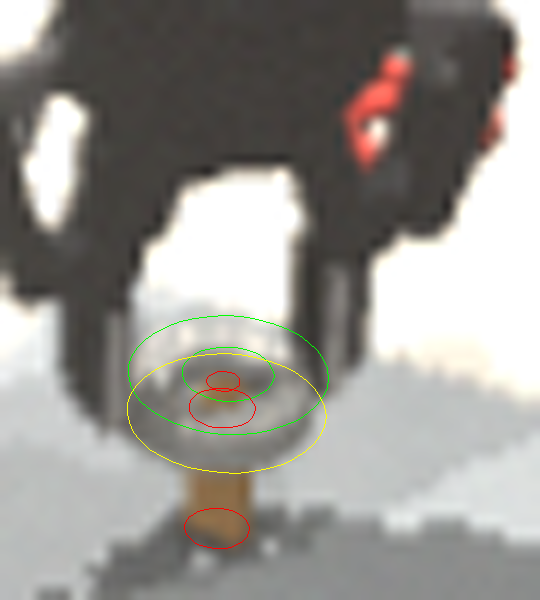

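```bash
python3 -m creep '[[[0,0,1,0,0,0,0.4],[0,0,2,0,0,0,0.4],[0,0,2.8,0,0,0,0.4],[0,0,3.2,0,0,0,0.4],[0,0,3.4,0,0,0,0.4],[0,0,3.4,0,0,0,0.4]]]' 40; python3 rd.py
```

```text
t: 9.82
eef_pos: [0.5871, -0.0275, 0.0611]
tool_rot: [-0.0, 0.925, -0.379, 0.0]
contact_force: [0.2, 0.2, -0.6]
gripper_width: 0.537
[[0.5872, -0.0274, 0.0613], [0.5872, -0.0274, 0.0613], [0.5872, -0.0274, 0.0613], [0.5872, -0.0274, 0.0613]]
mean [ 0.5872 -0.0274  0.0613] F [-0.3 -0.2 -0.1] w 0.5374730539307765 t 10.025
```

```bash
python3 -m creep '[[[0,0,0.05,0,0,0,0.72],[0,0,0.05,0,0,0,0.72],[0,0,0.05,0,0,0,0.72],[0,0,-2,0,0,0,0.72],[0,0,-8,0,0,0,0.72],[0,0,-14,0,0,0,0.72],[0,0,-17,0,0,0,0.72]]]' 40; python3 go.py .457 .323 .17 -76;python3 go.py .35 .25 .23 -76
```

```text
t: 10.9
eef_pos: [0.5883, -0.0282, 0.236]
tool_rot: [-0.001, 0.925, -0.38, 0.002]
contact_force: [0.8, 0.3, 0.1]
gripper_width: 0.718
t 10.9 pos [ 0.5883 -0.0282  0.236 ] yaw -44.6 zax [ 0.005  0.001 -1.   ] F [0.8 0.3 0.1] q [-0.63  0.4   0.75  1.8  -0.31  1.05 -0.54] w 0.718
shift cm [-34.05 -15.74   6.55] rot [-0.005 -0.002  0.547]
t 10.9 pos [ 0.5883 -0.0282  0.236 ] yaw -44.6 zax [ 0.005  0.001 -1.   ] F [0.8 0.3 0.1] q [-0.63  0.4   0.75  1.8  -0.31  1.05 -0.54] w 0.718
shift cm [-36.51  -3.05   0.49] rot [-0.005 -0.002  0.547]
```

```bash
python3 ov.py pics/o3.png
```

```text
(no output)
```

View pics/o3.png

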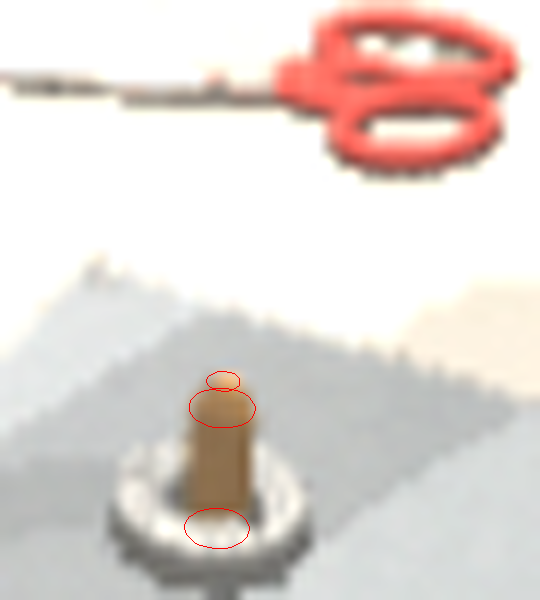

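The ring lies flat round the shaft: ring top at about (276,206), shaft at about (276,200).

```bash
python3 -m creep '[[[-4.5,-2.2,0,0,0,0.1,0.6],[-9.5,-4.5,0,0,0,0.2,0.5],[-14.5,-6.7,0,0,0,0.3,0.5],[-19.5,-9,0,0,0,0.4,0.5],[-24.5,-11.3,0,0,0,0.5,0.5],[-29.5,-13.6,2,0,0,0.53,0.5],[-33,-15.2,6,0,0,0.53,0.5],[-34,-15.7,10,0,0,0.53,0.5],[-34,-15.7,13,0,0,0.53,0.5],[-34,-15.7,13,0,0,0.53,0.5]]]' 40; python3 rd.py; python3 go.py .456 .324 .1 -75
python3 - <<'E'
from h import *; from z import up
im,d=bot.read_camera('scene'); cv2.imwrite('pics/n1.png',up(im,115,155,195,230,8))
E
```

```text
t: 12.2
eef_pos: [0.4539, 0.3223, 0.1002]
tool_rot: [0.002, 0.794, -0.608, -0.0]
contact_force: [0.4, -0.5, -0.2]
gripper_width: 0.498
[[0.4552, 0.3226, 0.1017], [0.4559, 0.323, 0.1025], [0.4562, 0.3233, 0.1029], [0.4562, 0.3234, 0.103]]
mean [0.4559 0.3231 0.1025] F [-0.4 -0.2  0.6] w 0.5027716013641649 t 12.4
t 12.4 pos [0.4562 0.3234 0.103 ] yaw -75.0 zax [ 0.002  0.002 -1.   ] F [-0.7 -0.9  0.2] q [-1.26  0.54  0.7   1.98 -0.49  0.79 -1.58] w 0.503
shift cm [-0.06  0.    0.3 ] rot [-0.002  0.001  0.   ]
```

View pics/n1.png

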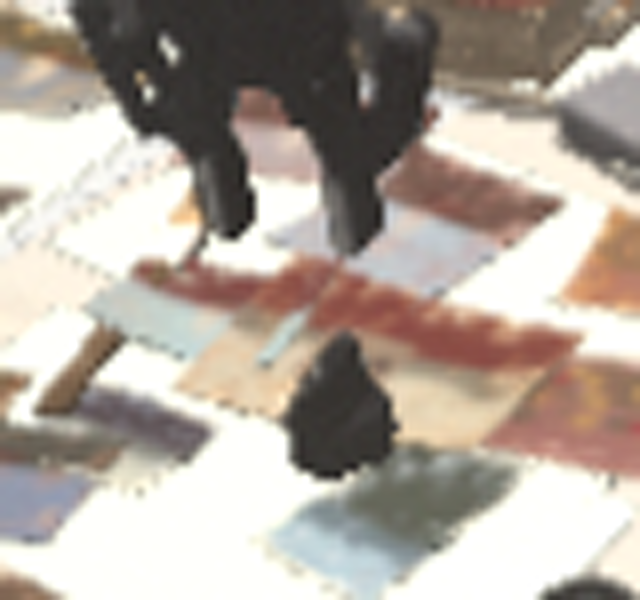

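Run:
```python
from h import *
for p in((.456,.3195,.103),(.456,.324,.103),(.456,.3195,.03),(.456,.3195,.048)): print((proj('scene',p)-[115,155]+.5)*8)
a=np.radians(-75);x=np.array([np.cos(a),np.sin(a),0])
for s in(-1,1): print((proj('scene',np.array([.4562,.3194,.105])+s*.0212*x)-[115,155]+.5)*8)
```

```text
[304.91308568 248.76631828]
[295.84788851 245.44962896]
[335.87373208 401.96265841]
[328.45972573 365.27742178]
[253.38922807 236.37839039]
[356.21047538 252.10099253]
```

```bash
python3 -m creep '[[[-0.1,0,3,0,0,0,0.5],[-0.2,-0.1,5.5,0,0,0,0.5],[-0.2,-0.1,6.6,0,0,0,0.5],[-0.2,-0.1,7,0,0,0,0.5],[-0.2,-0.1,7,0,0,0,0.5]]]' 30; python3 rd.py; python3 go.py .457 .3255 .029 -75
python3 - <<'E'
from h import *; from z import up
im,d=bot.read_camera('scene'); cv2.imwrite('pics/n2.png',up(im,130,170,190,225,10))
E
```

```text
t: 13.08
eef_pos: [0.4559, 0.3254, 0.0318]
tool_rot: [-0.0, 0.794, -0.608, 0.0]
contact_force: [0.6, 0.1, -0.5]
gripper_width: 0.499
[[0.456, 0.3255, 0.0319], [0.456, 0.3256, 0.0319], [0.4559, 0.3256, 0.0319], [0.4558, 0.3256, 0.0318]]
mean [0.4559 0.3256 0.0319] F [-0.3 -0.5  0.4] w 0.4986841801237727 t 13.275
t 13.28 pos [0.4558 0.3256 0.0318] yaw -74.9 zax [ 0.001  0.001 -1.   ] F [ 0.4 -0.6  0.1] q [-1.18  0.65  0.6   2.01 -0.59  0.66 -1.51] w 0.499
shift cm [ 0.04 -0.11  0.28] rot [-0.001  0.001  0.001]
```

View pics/n2.png

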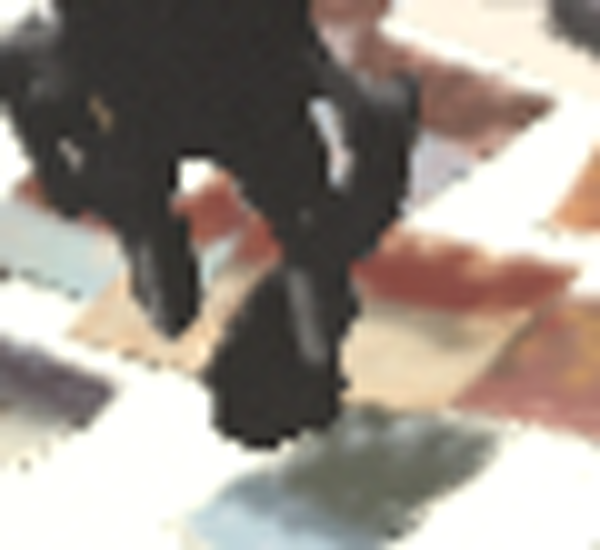

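```bash
python3 -m creep '[[[0.3,-0.1,0,0,0,0,0.5],[0.6,-0.1,0.25,0,0,0,0.5],[0.6,-0.1,0.25,0,0,0,0.4],[0.6,-0.1,0.25,0,0,0,0.3]]]' 30; python3 rd.py
python3 - <<'E'
from h import *; from z import up
im,d=bot.read_camera('scene'); cv2.imwrite('pics/n3.png',up(im,130,170,190,225,10))
E
```

```text
t: 13.82
eef_pos: [0.458, 0.3197, 0.0285]
tool_rot: [0.0, 0.794, -0.608, -0.0]
contact_force: [-0.9, -0.6, 0.5]
gripper_width: 0.3
[[0.458, 0.3197, 0.0286], [0.458, 0.3198, 0.0286], [0.458, 0.3199, 0.0286], [0.458, 0.3199, 0.0286]]
mean [0.458  0.3198 0.0286] F [ 0.  -0.4 -0.6] w 0.2999416224444015 t 14.025
```

View pics/n3.png

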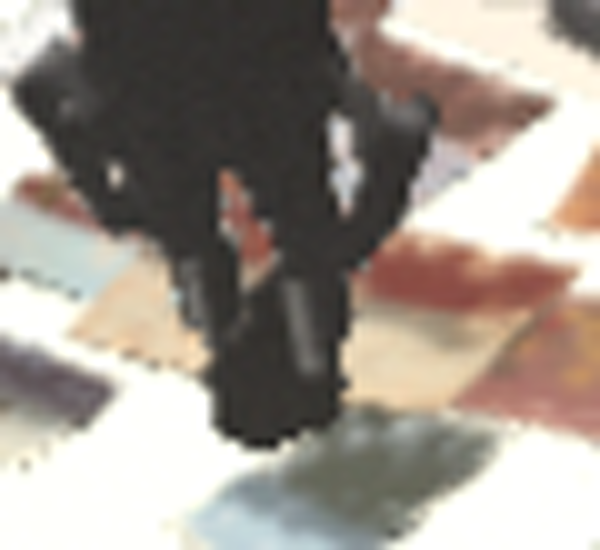

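```bash
python3 -m creep '[[[0,0,0,0,0,0,0.2],[0,0,0,0,0,0,0.1],[0,0,0,0,0,0,0.05],[0,0,0,0,0,0,0.05],[0,0,0,0,0,0,0.05]]]' 60; python3 rd.py
```

```text
t: 14.7
eef_pos: [0.458, 0.32, 0.0287]
tool_rot: [-0.0, 0.794, -0.608, -0.0]
contact_force: [-1.0, 0.1, 4.1]
gripper_width: 0.122
[[0.458, 0.32, 0.0287], [0.458, 0.32, 0.0287], [0.458, 0.32, 0.0287], [0.458, 0.32, 0.0287]]
mean [0.458  0.32   0.0287] F [-1.2  1.9  4.2] w 0.12234985965880854 t 14.9
```

```bash
python3 go.py .45 0 .40 15; python3 -m creep '[[[0,0,-1,0,0,0,0.05],[0,0,-5,0,0,0,0.05],[0,0,-11,0,0,0,0.05],[4,0,-16,0,0,-0.15,0.05],[9,1,-20,0,0,-0.3,0.05],[14,2,-24,0,0,-0.45,0.05],[19,4,-27,0,0,-0.6,0.05],[24,6,-30,0,0,-0.75,0.05],[28,8,-33,0,0,-0.9,0.05],[30.7,9,-37,0,0,-1.05,0.05]]]' 60; python3 go.py .45 0 .40 15
```

```text
t 14.9 pos [0.458  0.32   0.0287] yaw -74.9 zax [ 0.  0. -1.] F [-1.3  1.5  5.3] q [-1.17  0.65  0.6   2.01 -0.59  0.66 -1.49] w 0.122
shift cm [ 30.68   9.08 -37.14] rot [-0.    0.   -1.57]
t: 16.15
eef_pos: [0.4493, -0.004, 0.399]
tool_rot: [-0.0, 0.992, -0.128, -0.001]
contact_force: [0.7, 1.2, -0.5]
gripper_width: 0.124
t 16.15 pos [ 0.4493 -0.004   0.399 ] yaw -14.7 zax [-0.002  0.001 -1.   ] F [ 0.7  1.2 -0.5] q [-1.07 -0.13  0.87  1.86  0.1   1.37 -0.48] w 0.124
shift cm [-0.04 -0.4  -0.1 ] rot [-0.001  0.002 -0.519]
```

```bash
python3 -m creep '[[[0,0,0,0,0,-0.17,0.05],[0,0,0,0,0,-0.34,0.05],[0,0,0,0,0,-0.52,0.05],[0,0,0,0,0,-0.52,0.05],[0,0,0,0,0,-0.52,0.05]]]' 60; python3 rd.py
python3 - <<'E'
from h import *; from z import up
q=proj('scene',bot.get_obs()['eef_pos']).round().astype(int); print(q)
acc=np.mean([bot.read_camera('scene')[0].astype(float) for _ in range(5)],0)
a=acc[q[1]-25:q[1]+30,q[0]-35:q[0]+35]; cv2.imwrite('pics/v1.png',cv2.resize(np.clip(a*3,0,255).astype('uint8'),None,fx=10,fy=10,interpolation=cv2.INTER_CUBIC))
E
```

```text
t: 16.77
eef_pos: [0.4506, -0.0004, 0.3984]
tool_rot: [-0.0, 0.992, 0.129, -0.0]
contact_force: [-0.0, 0.7, -0.5]
gripper_width: 0.127
[[0.4507, -0.0003, 0.3985], [0.4507, -0.0003, 0.3985], [0.4507, -0.0003, 0.3985], [0.4508, -0.0003, 0.3985]]
mean [ 4.507e-01 -3.000e-04  3.985e-01] F [ 0.   0.1 -1.3] w 0.1266634419363979 t 16.975
[240 116]
```

View pics/v1.png

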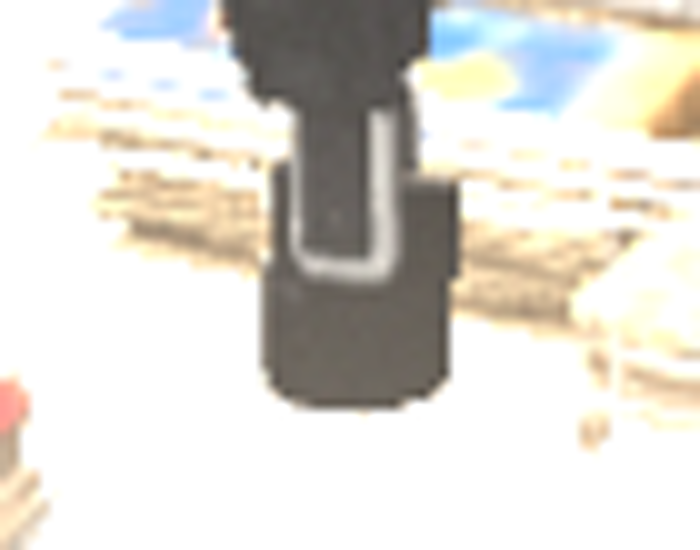

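```bash
python3 go.py .587 -.028 .16 -93; python3 -m creep '[[[2,0,0,0,0,0.18,0.05],[4,1,0,0,0,0.36,0.05],[6,2,2,0,0,0.54,0.05],[8,3,5,0,0,0.72,0.05],[10,4,9,0,0,0.9,0.05],[12,5,13,0,0,1.08,0.05],[12.4,6,17,0,0,1.26,0.05],[12.4,6.2,20,0,0,1.44,0.05],[12.4,6.2,20,0,0,1.62,0.05],[12.4,6.2,20,0,0,1.8,0.05]]]' 60; python3 go.py .587 -.028 .16 -93
```

```text
t 17.23 pos [ 4.508e-01 -2.000e-04  3.986e-01] yaw 15.0 zax [-0. -0. -1.] F [ 0.2 -0.4 -1.3] q [-1.15 -0.15  0.92  1.86  0.12  1.37  0.01] w 0.118
shift cm [12.44  6.21 23.86] rot [0.    0.    1.885]
t: 18.48
eef_pos: [0.5866, -0.0277, 0.1978]
tool_rot: [0.001, 0.717, -0.697, -0.0]
contact_force: [0.5, -0.4, -0.8]
gripper_width: 0.125
t 18.48 pos [ 0.5866 -0.0277  0.1978] yaw -88.4 zax [-0.001 -0.001 -1.   ] F [ 0.5 -0.4 -0.8] q [-0.85  0.65  1.17  1.85 -0.67  1.11 -0.97] w 0.125
shift cm [ 0.03 -0.05  3.78] rot [ 0.001 -0.001  0.079]
```

```bash
python3 -m creep '[[[0,0,1.5,0,0,0.08,0.05],[0,0,3,0,0,0.08,0.05],[0,0,3.8,0,0,0.08,0.05],[0,0,3.8,0,0,0.08,0.05],[0,0,3.8,0,0,0.08,0.05]]]' 60; python3 rd.py;python3 go.py .587 -.028 .16 -93
cat > vw.py <<'E'
from h import *
acc=np.mean([bot.read_camera('scene')[0].astype(float) for _ in range(5)],0)
a=acc[160:215,250:310]; S=10
v=cv2.resize(np.clip(a*2.2,0,255).astype('uint8'),None,fx=S,fy=S,interpolation=cv2.INTER_CUBIC)
s=np.array([.5867,-.0305,0])
def ell(c,r,col):
  pts=[((proj('scene',c+np.array([r*np.cos(k),r*np.sin(k),0]))-[250,160]+.5)*S).round().astype(int) for k in np.linspace(0,6.28,40)]; cv2.polylines(v,[np.array(pts).reshape(-1,1,2)],True,col,1)
z=bot.get_obs()['eef_pos'][2]-.0287
ell(s+[0,0,.097],.008,(0,0,255)); ell(s+[0,0,.105],.004,(0,0,255)); ell(s+[0,0,z],.0225,(0,255,0)); ell(s+[0,0,z+.026],.0225,(0,255,0))
cv2.imwrite(sys.argv[1],v)
E
python3 vw.py pics/w1.png
```

```text
t: 19.1
eef_pos: [0.587, -0.0281, 0.1611]
tool_rot: [0.0, -0.69, 0.724, -0.0]
contact_force: [0.4, -0.1, -0.6]
gripper_width: 0.125
[[0.587, -0.028, 0.1612], [0.587, -0.028, 0.1611], [0.587, -0.0279, 0.1611], [0.5869, -0.0279, 0.161]]
mean [ 0.587  -0.028   0.1611] F [ 0.1 -0.5 -0.4] w 0.11799844671896904 t 19.3
t 19.3 pos [ 0.5869 -0.0279  0.161 ] yaw -92.7 zax [ 0.001  0.    -1.   ] F [-0.6 -0.1 -0.6] q [-0.83  0.7   1.14  1.89 -0.73  1.05 -1.  ] w 0.118
shift cm [ 0.01 -0.01  0.1 ] rot [-0.001  0.     0.005]
```

View pics/w1.png

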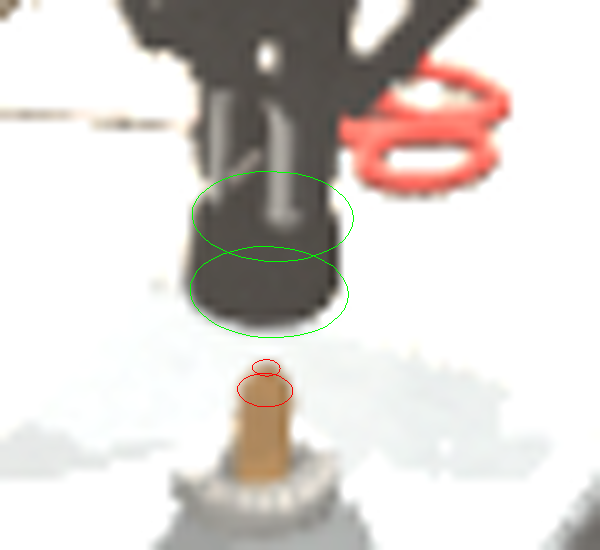

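```bash
python3 -m creep '[[[0.12,0,1,0,0,0,0.05],[0.12,0,2,0,0,0,0.05],[0.12,0,2.7,0,0,0,0.05],[0.12,0,3.2,0,0,0,0.05],[0.12,0,3.2,0,0,0,0.05]]]' 60; python3 rd.py; python3 -c "
from station import bot
print(bot.get_obs()['torque'])"; python3 vw.py pics/w2.png
```

```text
t: 20.18
eef_pos: [0.5864, -0.0292, 0.1282]
tool_rot: [-0.0, -0.69, 0.724, 0.0]
contact_force: [-0.7, 0.0, -0.3]
gripper_width: 0.125
[[0.5866, -0.0292, 0.1285], [0.5867, -0.0291, 0.1287], [0.5868, -0.0291, 0.1288], [0.5868, -0.0291, 0.1289]]
mean [ 0.5867 -0.0291  0.1287] F [ 0.   0.1 -0.6] w 0.1236999936809314 t 20.375
[-0.06020742 -0.01988372  0.00784218]
```

View pics/w2.png

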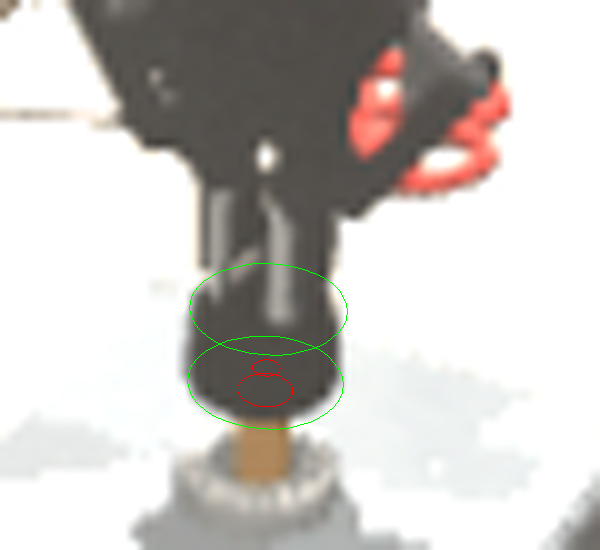

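```bash
python3 -m creep '[[[0,0,0.2,0,0,0,0.05],[0,0,0.4,0,0,0,0.05],[0,0,0.6,0,0,0,0.05],[0,0,0.6,0,0,0,0.05]]]' 60; python3 rd.py
```

```text
t: 21.12
eef_pos: [0.5864, -0.0297, 0.1227]
tool_rot: [-0.0, -0.69, 0.724, -0.0]
contact_force: [-2.6, -1.8, 5.4]
gripper_width: 0.123
[[0.5864, -0.0296, 0.1227], [0.5864, -0.0296, 0.1227], [0.5864, -0.0296, 0.1227], [0.5864, -0.0295, 0.1227]]
mean [ 0.5864 -0.0296  0.1227] F [-3.  -2.2  4.9] w 0.12533460989572676 t 21.325
```

```bash
python3 -m creep '[[[0.04,0.06,-0.1,0,0,0,0.05],[0.08,0.12,-0.1,0,0,0,0.05],[0.08,0.12,-0.1,0,0,0,0.05]]]' 60; python3 rd.py;  python3 -m creep '[[[0,0,0.15,0,0,0,0.05],[0,0,0.3,0,0,0,0.05],[0,0,0.45,0,0,0,0.05],[0,0,0.45,0,0,0,0.05]]]' 60; python3 rd.py
```

```text
t: 21.7
eef_pos: [0.5855, -0.0299, 0.1235]
tool_rot: [0.0, -0.69, 0.724, -0.0]
contact_force: [1.0, -3.3, 1.5]
gripper_width: 0.122
[[0.5855, -0.0299, 0.1235], [0.5855, -0.0299, 0.1235], [0.5855, -0.0299, 0.1235], [0.5855, -0.0299, 0.1235]]
mean [ 0.5855 -0.0299  0.1235] F [ 0.3 -2.8  1.1] w 0.11952771132299289 t 21.9
t: 22.4
eef_pos: [0.5852, -0.0299, 0.1189]
tool_rot: [-0.0, -0.69, 0.724, 0.0]
contact_force: [0.8, -4.6, 0.0]
gripper_width: 0.131
[[0.5853, -0.0299, 0.1189], [0.5852, -0.0299, 0.1189], [0.5852, -0.0299, 0.1189], [0.5852, -0.0299, 0.1189]]
mean [ 0.5852 -0.0299  0.1189] F [ 0.6 -3.5 -1.2] w 0.12828637139876758 t 22.6
```

```bash
python3 -m creep '[[[0.06,0,0,0,0,0,0.05],[0.12,0,0.1,0,0,0,0.05],[0.12,0,0.3,0,0,0,0.05],[0.12,0,0.5,0,0,0,0.05],[0.12,0,0.5,0,0,0,0.05]]]' 60; python3 rd.py; python3 vw.py pics/w3.png
```

```text
t: 23.22
eef_pos: [0.5851, -0.0305, 0.1138]
tool_rot: [0.0, -0.69, 0.723, 0.0]
contact_force: [-0.3, 0.7, 0.3]
gripper_width: 0.122
[[0.5852, -0.0305, 0.1139], [0.5853, -0.0307, 0.114], [0.5853, -0.0308, 0.114], [0.5853, -0.0308, 0.1141]]
mean [ 0.5853 -0.0307  0.114 ] F [ 0.1  0.3 -0.4] w 0.11783293047038622 t 23.425
```

View pics/w3.png

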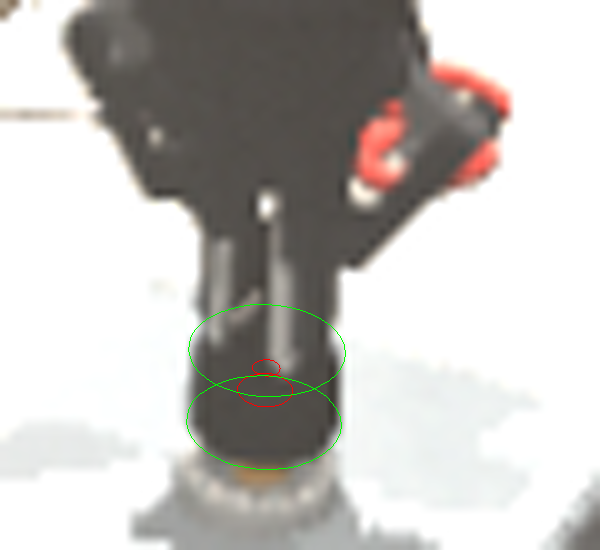

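```bash
python3 -m creep '[[[0,0,0.15,0,0,0,0.05],[0,0,0.3,0,0,0,0.05],[0,0,0.45,0,0,0,0.05],[0,0,0.45,0,0,0,0.05]]]' 80; python3 rd.py; python3 -m creep '[[[0,0,0.15,0,0,0,0.05],[0,0,0.3,0,0,0,0.05],[0,0,0.45,0,0,0,0.05],[0,0,0.45,0,0,0,0.05],[0,0,0.45,0,0,0,0.05]]]' 80; python3 rd.py
```

```text
t: 24.18
eef_pos: [0.5854, -0.0311, 0.1098]
tool_rot: [0.0, -0.69, 0.724, -0.0]
contact_force: [-1.8, -0.7, 3.6]
gripper_width: 0.114
[[0.5854, -0.031, 0.1098], [0.5854, -0.0311, 0.1098], [0.5854, -0.0311, 0.1098], [0.5854, -0.0311, 0.1098]]
mean [ 0.5854 -0.0311  0.1098] F [-0.7  0.2  4.1] w 0.11939137510508974 t 24.375
t: 25.0
eef_pos: [0.5855, -0.0311, 0.1054]
tool_rot: [0.0, -0.69, 0.724, -0.0]
contact_force: [-2.3, 0.5, 7.9]
gripper_width: 0.12
[[0.5855, -0.0311, 0.1054], [0.5855, -0.0311, 0.1054], [0.5855, -0.0311, 0.1054], [0.5855, -0.0311, 0.1054]]
mean [ 0.5855 -0.0311  0.1054] F [-1.9  0.8  7.2] w 0.11906515941474646 t 25.2
```

```bash
python3 -m creep '[[[0,0,0.1,0,0,0,0.05],[0,0,0.2,0,0,0,0.05],[0,0,0.3,0,0,0,0.05],[0,0,0.3,0,0,0,0.05],[0,0,0.3,0,0,0,0.05]]]' 80; python3 rd.py; python3 vw.py pics/w4.png
```

```text
t: 25.82
eef_pos: [0.5857, -0.0312, 0.1033]
tool_rot: [0.001, -0.69, 0.724, -0.0]
contact_force: [-3.6, 2.0, 15.9]
gripper_width: 0.12
[[0.5857, -0.0312, 0.1033], [0.5857, -0.0312, 0.1033], [0.5857, -0.0312, 0.1033], [0.5857, -0.0312, 0.1033]]
mean [ 0.5857 -0.0312  0.1033] F [-4.2  1.5 15.3] w 0.11263746306628411 t 26.025
```

View pics/w4.png

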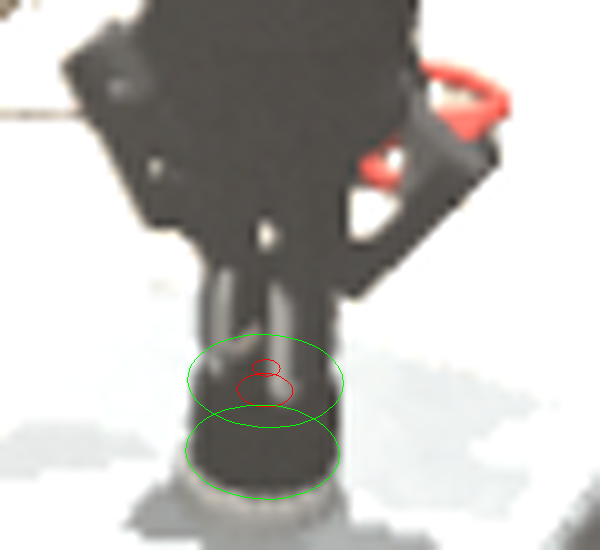

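```bash
python3 -c "
from station import bot
print(bot.hand_in()); o=bot.get_obs(); print(o['t'],o['eef_pos'],o['contact_force'])"
```

```text
the job is handed in; nothing more can be done
None
the job is handed in; nothing more can be done
```

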